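# Charge a ball-mill block and wind it home

## Robot

A 6-joint arm with a two-finger parallel gripper is mounted at the origin on a cart in front of the work surface, level with it; the furniture and walls round the work are solid. World frame = base frame: x ahead of the robot, y to its left, z up, the work surface at z = 0. Lengths are in m, angles in rad, forces in N, time in s.
With the tool pointing down it reaches from about 0.325 to 0.875 m from the base axis. Payload 4.4 kg.
Tool frame: the origin (TCP) lies between the finger pads; the fingertips stand 11 mm ahead of it and the grasp point (between the pads) lies 8 mm behind it; z points along the fingers, y is the line along which they close (so a half turn about z gives the same grasp; the last joint's range is limited). The gripper opens to 85 mm and grips with 20 to 120 N. Pads are 22 mm wide; open, the fingers measure 114 mm over their backs; the gripper's body (76 mm by 85 mm) begins 54 mm behind the grasp point. The pads swing forward as they close: fully open they stand 13 mm farther back than shut.
Start: joints at [-1.48, 0.207, 1.542, -0, 1.393, -0.15], TCP at [0.137, -0.558, 0.242] pointing down, gripper open.
Joint ranges: [-2.73, 2.73], [-0.86, 2.22], [0.23, 2.46], [-1.11, 4.25], [0.08, 2.63], [-2.82, 2.82]. Speed limits (rad/s): [2.79, 2.79, 3.14, 3.14, 3.14, 3.14].

## Interface

Orientations are given as a unit quaternion [x, y, z, w].
In Python, from rig import get_obs, get_image, camera_params, close_job gives the robot as it stands.
- The arm moves only by the tool apply_moves, never from a script. Its argument "series" is a list of rows, each a list of 3 entries, a list of its own where there are three numbers: the shift along the tool's x, y, z normalised to -1 to 1, where 1 is 10 cm, then the turn about the tool's z normalised to -1 to 1, where 1 is 180 degrees, then the opening, from -1 (shut) to 1 (fully open). A call has 1 to 12 rows; each row is the pose to reach, as a shift and turn from the pose commanded when the call began, along the tool's axes at that moment, turning the shorter way round; what a row does not reach only later rows make up. A row lasts 1/10 s, in which the tool goes at most 50 mm and 8.59 degrees, less where a joint would pass 70% of its speed; a pose out of reach is approached as far as the arm can. A call with a number of a shift or a turn outside -1 to 1 is refused whole. A call with a gripper value outside its range is refused whole. The fingers move at their own pace and stop on an object; "grip_force" is the grip in N (left out, the last holds). Time passes only in rows, so rows that repeat a pose let the fingers close. It gives the time, the measured TCP pose, the force, the opening and the grip force at its end, in the units of the state.
- get_obs(): the state, without advancing time (a new reading comes with each control period).
- get_image(name): name is "scene" or "top" or "wrist"; returns the picture (400x640x3 uint8, red, green, blue); there is no depth.
- camera_params(name): a dict with "mtx" (3x3 intrinsics, pixels), "k1" (the pictures are not rectified: a ray, as slopes to the right and down, at radius r is drawn at 1 + k1 r^2 times it, then the intrinsics apply), "world_from_camera" (4x4, takes a point from camera to world coordinates); the wrist camera has in their place "hand_eye" (4x4, takes a point from camera to tool coordinates, whose origin is the TCP and whose axes are the flange's). Camera axes: x right, y up, looking along -z (the intrinsics and any distortion apply to the point x, -y, -z); pixel columns grow to the right and rows downward; lengths in m; the calibration is good to about 2 mm. A picture is of the moment at which its call begins: read the wrist's pose just before it. camera_params takes no time and is no camera call.
- close_job(): hands the job in; it is judged then, once.
The state is a dict: "t": time; "joints": joint angles; "qd": joint speeds; "tau": joint torques, N m; "eef_pos": TCP position; "tcp_rot": TCP orientation; "ft_force": force on the tool from outside, world axes, zero at the start; "ft_torque": the same for the moment, N m; "finger_gap": finger opening in m; "gripper_force": force on a finger pad.
Only numpy, scipy, OpenCV 4.12 (cv2) and the standard library are available. Lean on these libraries where they do the work, as an engineer would, in place of code of your own. Each camera call takes 0.05 s, during which the arm holds its last target. There are 200 camera calls.

## Task

Charge the ball mill: take the three large steel balls from the grey tray and put one into each of the three wells of the white grinding block, leaving the small balls in the tray. Then wind the handwheel clockwise until the carriage is fully home against its stops, with the loaded block under the clear retaining plate. Do not push the carriage along by hand, and leave the other things on the bench where they are.

Things in the scene. Friction and masses are not known exactly. Their poses are not given: they have to be found in the camera images.
- mill: bench ball mill: grey base plate 265 x 300 x 18 mm, white mill head at its back (top at 122 mm), and in front of the head a clear retaining plate (top at 82 mm, 76 mm underneath). Origin on the worktop, on the carriage's middle line; x points from its front to its back, y to its left, z up. Fixed.
- handwheel (a joint): angle of the handwheel on the right of the mill, rad, growing clockwise seen from above; clockwise winds the carriage in by rack and pinion, 8 mm per rad (50 mm a turn): 0 fully out, about 9.4 home.
- wheel_axis (a point): point on the handwheel's vertical axis, at the top of its rim (78 mm up). The rim is 101 mm across; handwheel centre 150 mm to the right (-y of the mill) of the block's middle line.
- crank_grip (a point): middle of the black revolving crank handle that stands upright on the handwheel's rim, 45 mm from the axis; a rounded grip up to 17 mm thick, from 79 to 119 mm above the worktop (this point at 101 mm). The grip spins freely on its own pin, so it can be held firmly while it is led round.
- mill_carriage: carriage with the white grinding block (52 x 136 x 34 mm, top 74 mm above the worktop, three wells in a row along y) fixed on it. Axes as the mill's; origin under the middle well, 30 mm above the worktop. Slides along the mill's x: origin at x = -0.055 m in the mill's frame fully out (starts up to 10 mm in), +0.020 m home against two rubber-tipped stops. Stays where it is left.
- ball_tray: flat grey tray 166 x 114 x 18 mm with six shallow pockets, two rows of three, 52 mm apart along its x and y; pocket floor at 14 mm. Origin at the centre of its underside. It does not move.
- well0 (a point): centre of the mouth of the left well of the grinding block, in the block's top face: bore 31 mm, 26 mm deep; wells are 42 mm apart. z up; the point moves with the carriage. A large ball lying in it has its top 2 mm below the block's face.
- well1 (a point): centre of the mouth of the middle well of the grinding block, in the block's top face: bore 31 mm, 26 mm deep; wells are 42 mm apart. z up; the point moves with the carriage. A large ball lying in it has its top 2 mm below the block's face.
- well2 (a point): centre of the mouth of the right well of the grinding block, in the block's top face: bore 31 mm, 26 mm deep; wells are 42 mm apart. z up; the point moves with the carriage. A large ball lying in it has its top 2 mm below the block's face.
- large0_center (a point): centre of a large steel grinding ball, 24 mm across, 56 g, lying in a pocket of the tray (centre 26 mm above the worktop).
- large1_center (a point): centre of a large steel grinding ball, 24 mm across, 56 g, lying in a pocket of the tray (centre 26 mm above the worktop).
- large2_center (a point): centre of a large steel grinding ball, 24 mm across, 56 g, lying in a pocket of the tray (centre 26 mm above the worktop).
- small0_center (a point): centre of a small steel ball, 15 mm across, lying in a pocket of the tray. To be left there.
- small1_center (a point): centre of a small steel ball, 15 mm across, lying in a pocket of the tray. To be left there.
- small2_center (a point): centre of a small steel ball, 15 mm across, lying in a pocket of the tray. To be left there.
- bottle: small glass reagent bottle with a blue cap, 53 x 53 x 108 mm; bystander, origin at the centre of its underside.
- little_beaker: small glass beaker, 43 mm wide and 63 mm high; bystander, origin at the centre of its underside.
- marker: marker pen, 136 mm long, lying; bystander, origin at the centre of its underside.
- large0: the same ball as a body (use its centre point for its place)
- large1: the same ball as a body (use its centre point for its place)
- large2: the same ball as a body (use its centre point for its place)

How it is judged:
On the way, in this order (a step that is already met when the one before it is completed fails the run):
1. each of the three wells holds one large ball (((horizontal distance between large0_center and well0 below 0.007 m and z of large0_center in the frame of well0 below -0.01 m) or (horizontal distance between large1_center and well0 below 0.007 m and z of large1_center in the frame of well0 below -0.01 m) or (horizontal distance between large2_center and well0 below 0.007 m and z of large2_center in the frame of well0 below -0.01 m)) and ((horizontal distance between large0_center and well1 below 0.007 m and z of large0_center in the frame of well1 below -0.01 m) or (horizontal distance between large1_center and well1 below 0.007 m and z of large1_center in the frame of well1 below -0.01 m) or (horizontal distance between large2_center and well1 below 0.007 m and z of large2_center in the frame of well1 below -0.01 m)) and ((horizontal distance between large0_center and well2 below 0.007 m and z of large0_center in the frame of well2 below -0.01 m) or (horizontal distance between large1_center and well2 below 0.007 m and z of large1_center in the frame of well2 below -0.01 m) or (horizontal distance between large2_center and well2 below 0.007 m and z of large2_center in the frame of well2 below -0.01 m))), for 0.2 s.
2. the carriage is wound home against its stops (x of mill_carriage in the frame of mill above 0.018 m), for 0.2 s.
At the end, for the whole second after the job is handed in: Each well holds one large ball (centre within 7 mm of the well's axis and at least 10 mm below the block's face), the balls lie still, the carriage is home to within 2 mm of its 75 mm travel, and the small balls are still in their pockets (moved less than 20 mm) (all of step 1 and x of mill_carriage in the frame of mill above 0.018 m and linear speed of each of large0, large1, large2 below 0.03 m/s and distance of each of small0_center, small1_center, small2_center from where it was at the start of the episode below 0.02 m); the robot touches nothing.
It fails at once if a small ball is taken out of the tray (distance of any of small0_center, small1_center, small2_center from where it was at the start of the episode above 0.03 m).
It fails at once if a bystander is knocked out of its place (more than 30 mm) (distance of any of bottle, little_beaker, marker from where it was at the start of the episode above 0.03 m).
It fails at once if the robot pushes the carriage along by hand instead of winding it (contact force between any of the fingers, the arm and mill_carriage above 4 N and velocity of joint handwheel above 0.5 rad/s).
It also fails if it takes over 72 s, if anything falls off the work surface, if the arm or the gripper's body presses on something with over 40 N, if the wrist force passes 120 N, or if a joint passes its speed limit or range.

## Working session

There is one attempt and no reset: what is moved stays moved. The work goes in short steps, Python scripts to look and compute and a tool call to move; the robot and the scene stay as the last step left them, time stands still between calls to the robot, and variables do not carry over. Pictures are saved under pics/ and viewed, at most 10 in all, crops included, and the job is handed in when it is done.

Besides the shell and the picture viewer there is one more tool, called after "Call:" by a JSON object that holds its "method" and its "body". apply_moves: Moves the arm, as the interface text tells. Its arguments: {"type":"object","properties":{"series":{"type":"array","items":{"type":"array"}},"grip_force":{"type":"number"}},"required":["series"]}

```bash
mkdir -p pics
python3 - <<'E'
from rig import *
import cv2,json
for n in("top","scene"):
    cv2.imwrite(f"pics/{n}0.png",get_image(n)[:,:,::-1]); p=camera_params(n); print(n,p)
print(camera_params("wrist")); print(get_obs())
E
```

```text
top {'mtx': array([[450.59407205,   0.        , 315.74375998],
       [  0.        , 450.59407205, 193.83587645],
       [  0.        ,   0.        ,   1.        ]]), 'k1': -0.13000186104681793, 'world_from_camera': array([[-0.02303205,  0.99253717, -0.11974759,  0.37173178],
       [-0.99971176, -0.02205373,  0.00948887, -0.00798371],
       [ 0.00677717,  0.11993162,  0.99275902,  1.29107474],
       [ 0.        ,  0.        ,  0.        ,  1.        ]])}
scene {'mtx': array([[517.76777926,   0.        , 307.51430021],
       [  0.        , 517.76777926, 195.46234015],
       [  0.        ,   0.        ,   1.        ]]), 'k1': -0.1481491092141833, 'world_from_camera': array([[-7.81038287e-01,  3.12900155e-01, -5.40437496e-01,
        -3.31917608e-01],
       [-6.24482919e-01, -3.92071934e-01,  6.75500320e-01,
         1.05622265e+00],
       [-5.26219714e-04,  8.65085598e-01,  5.01623994e-01,
         8.84082477e-01],
       [ 0.00000000e+00,  0.00000000e+00,  0.00000000e+00,
         1.00000000e+00]])}
{'mtx': array([[306.17034947,   0.        , 319.54641046],
       [  0.        
[... 449 characters left out ...]
.00000000e+00]])}
{'t': 0.1, 'joints': array([-1.48053428e+00,  2.07393113e-01,  1.54281925e+00,  3.23920947e-06,
        1.39349698e+00, -1.50512005e-01]), 'qd': array([ 0.00071876, -0.00059048, -0.00428023,  0.00216537,  0.00014925,
        0.0010701 ]), 'tau': array([-9.33171686e-04, -3.84092295e+01, -2.92548609e+01, -3.71718224e-04,
        4.87437006e-03,  1.55967314e-05]), 'eef_pos': array([ 0.13703409, -0.55774943,  0.24120486]), 'tcp_rot': array([ 9.92761708e-01,  1.20096089e-01,  3.34710224e-05, -1.05781795e-03]), 'ft_force': array([0.31439441, 0.31762743, 0.00449092]), 'ft_torque': array([0.00232564, 0.01543544, 0.01791286]), 'gripper_force': 0.0, 'finger_gap': 0.08552459093337646}
```

View pics/top0.png

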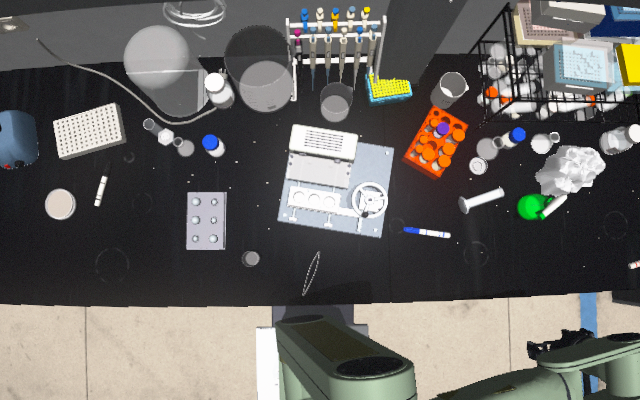

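View pics/scene0.png

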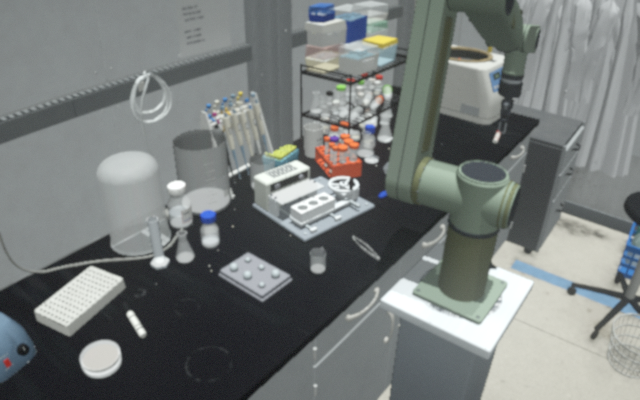

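The top view shows the tray at about (206,221) and the mill at about (335,185), with the handwheel at (369,201). The bottle (212,146), beaker (251,259) and marker (427,232) are clear of both. I'll enlarge the tray and mill.

```bash
cat > h.py <<'E'
import numpy as np,cv2
from rig import *
from scipy.spatial.transform import Rotation as R
def ray(name,uv,W=None):
    p=camera_params(name); 
    if W is None: W=p["world_from_camera"]
    D=np.array([p["k1"],0,0,0,0])
    x,y=cv2.undistortPoints(np.array([[uv]],float),p["mtx"],D)[0,0]
    return W[:3,3],W[:3,:3]@np.array([x,-y,-1])
def at(name,uv,z,W=None):
    o,d=ray(name,uv,W); return o+d*(z-o[2])/d[2]
def wristW(o):
    T=np.eye(4);T[:3,:3]=R.from_quat(o["tcp_rot"]).as_matrix();T[:3,3]=o["eef_pos"]
    return T@camera_params("wrist")["hand_eye"]
def proj(name,P,W=None):
    p=camera_params(name)
    if W is None: W=p["world_from_camera"]
    c=W[:3,:3].T@(np.array(P)-W[:3,3]); s=np.array([c[0],-c[1]])/-c[2]
    s=s*(1+p["k1"]*(s@s)); return p["mtx"][:2,:2]@s+p["mtx"][:2,2]
E
python3 - <<'E'
import cv2,numpy as np
a=cv2.imread("pics/top0.png")
m=cv2.resize(a[115:245,272:397],None,fx=4,fy=4,interpolation=cv2.INTER_CUBIC)
t=cv2.resize(a[185:255,180:235],None,fx=5,fy=5,interpolation=cv2.INTER_CUBIC)
c=np.zeros((520,780,3),np.uint8);c[:,:500]=m;c[:350,503:778]=t;cv2.imwrite("pics/c0.png",c)
E
```

```text
(no output)
```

View pics/c0.png

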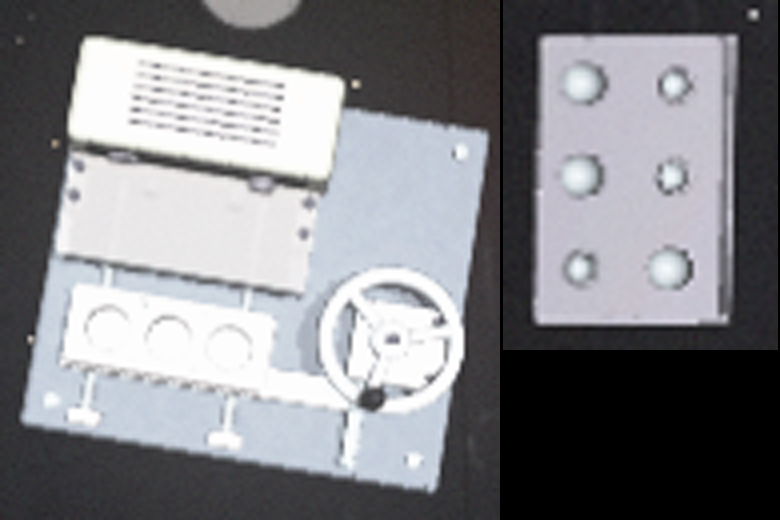

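The crop shows large balls at (583,82), (582,176), (669,269), wells at (108,327), (168,337), (229,347), the wheel centre at (392,340) and the crank grip at (371,398).

Run:
```python
from h import *
np.set_printoptions(precision=4,suppress=True)
M=lambda x,y,z:at("top",(272+(x+.5)/4-.5,115+(y+.5)/4-.5),z)
T=lambda x,y,z:at("top",(180+(x-503+.5)/5-.5,185+(y+.5)/5-.5),z)
for n,x,y in(("L",583,82),("L",582,176),("L",669,269),("s",674,84),("s",671,176),("s",579,268)): print(n,T(x,y,.026 if n=="L" else .0215))
for x,y in((540,36),(738,37),(728,324),(533,324)):print("traycorner",T(x,y,.018))
for x,y in((108,327),(168,337),(229,347)):print("well",M(x,y,.074))
for x,y in((22,424),(437,490),(489,130)):print("base",M(x,y,.018))
print("wheel",M(392,340,.078),"grip",M(371,398,.113))
for x,y in((70,284),(276,318),(268,390),(60,362)):print("block",M(x,y,.074))
for x,y in((318,183),(302,293),(55,252)):print("plate",M(x,y,.082))
```

```text
L [0.5114 0.322  0.026 ]
L [0.4579 0.3223 0.026 ]
L [0.4045 0.2724 0.026 ]
s [0.5096 0.2706 0.0215]
s [0.4572 0.2722 0.0215]
s [0.406  0.325  0.0215]
traycorner [0.5394 0.3495 0.018 ]
traycorner [0.5362 0.2345 0.018 ]
traycorner [0.3732 0.2405 0.018 ]
traycorner [0.3748 0.3524 0.018 ]
well [0.5126 0.0271 0.074 ]
well [ 0.5049 -0.0135  0.074 ]
well [ 0.4971 -0.0548  0.074 ]
base [0.4514 0.0908 0.018 ]
base [ 0.398  -0.2014  0.018 ]
base [ 0.6567 -0.2499  0.018 ]
wheel [ 0.499  -0.1655  0.078 ] grip [ 0.4573 -0.1457  0.113 ]
block [0.5427 0.0524 0.074 ]
block [ 0.5162 -0.0873  0.074 ]
block [ 0.4673 -0.0805  0.074 ]
block [0.4894 0.0601 0.074 ]
plate [ 0.6075 -0.1183  0.082 ]
plate [ 0.532  -0.1049  0.082 ]
plate [0.5637 0.0619 0.082 ]
```

Call:
{"method": "apply_moves", "body": {"series": [[[1,-0.9,0],0.135,-0.06],[[1,-0.9,0],0.135,-0.06],[[1,-0.9,0],0.135,-0.06],[[1,-0.9,0],0.135,-0.06],[[1,-0.9,0],0.135,-0.06]], "grip_force": 40}}

```text
t: 0.6
eef_pos: [0.213, -0.4467, 0.2421]
tcp_rot: [0.996, -0.09, -0.0, 0.0]
ft_force: [-0.1, 0.1, 0.4]
finger_gap: 0.0404
gripper_force: 0.0
```

Call:
{"method": "apply_moves", "body": {"series": [[[0.55,-1,0],0,-0.06],[[0.55,-1,0],0,-0.06],[[0.55,-1,0],0,-0.06],[[0.55,-1,0],0,-0.06]]}}

```text
t: 1.0
eef_pos: [0.2856, -0.3586, 0.2422]
tcp_rot: [0.996, -0.09, -0.0, 0.0]
ft_force: [0.7, -1.0, -0.1]
finger_gap: 0.0401
gripper_force: 0.0
```

Call:
{"method": "apply_moves", "body": {"series": [[[0.55,-1,0],0,-0.06],[[0.55,-1,0],0,-0.06],[[0.55,-1,0],0,-0.06],[[0.55,-1,0],0,-0.06]]}}

```text
t: 1.4
eef_pos: [0.358, -0.2711, 0.2424]
tcp_rot: [0.996, -0.09, 0.0, 0.0]
ft_force: [-0.1, -0.0, -0.0]
finger_gap: 0.0402
gripper_force: 0.0
```

Call:
{"method": "apply_moves", "body": {"series": [[[0.55,-1,0],0,-0.06],[[0.55,-1,0],0,-0.06],[[0.55,-1,0],0,-0.06],[[0.55,-1,0],0,-0.06]]}}

```text
t: 1.8
eef_pos: [0.4303, -0.1833, 0.2423]
tcp_rot: [0.996, -0.091, -0.0, 0.0]
ft_force: [0.0, -1.3, -0.1]
finger_gap: 0.0403
gripper_force: 0.0
```

Call:
{"method": "apply_moves", "body": {"series": [[[0.4,-1,0],0,-0.06],[[0.4,-1,0],0,-0.06],[[0.4,-1,0],0,-0.06],[[0.4,-1,0],0,-0.06],[[0.4,-1,0],0,-0.06]]}}

```text
t: 2.3
eef_pos: [0.4867, -0.0934, 0.2421]
tcp_rot: [0.996, -0.093, -0.0, 0.001]
ft_force: [-0.2, 0.1, 0.5]
finger_gap: 0.04
gripper_force: 0.0
```

Run:
```python
from h import *
o=get_obs(); im=get_image("wrist")
np.savez("w1.npz",W=wristW(o),im=im); print(o["eef_pos"],o["tcp_rot"])
c=im[:,:,::-1]; W=wristW(o)
for P in([.505,-.0135,.074],[.499,-.1655,.078]): print(proj("wrist",P,W))
cv2.imwrite("pics/w1.png",cv2.resize(c[60:360,150:550],None,fx=2,fy=2,interpolation=cv2.INTER_CUBIC))
```

```text
[ 0.48666018 -0.09344663  0.24208556] [ 9.95709958e-01 -9.25264053e-02 -4.16904039e-04  6.07791874e-04]
[238.25490919 176.25546133]
[389.56316253 155.05108853]
```

View pics/w1.png

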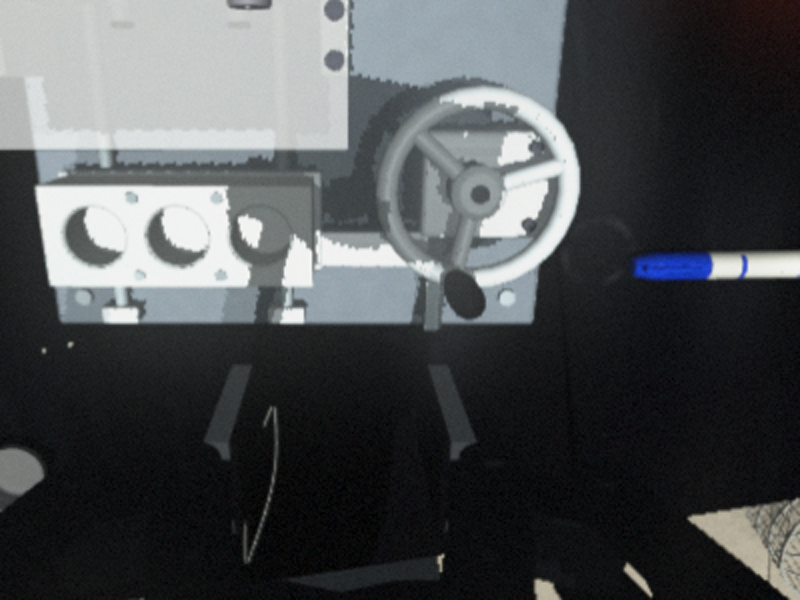

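The wrist view shows the wells at (95,235), (178,235), (261,236), the wheel centre at (479,187) and the grip at about (464,292).

Run:
```python
from h import *
np.set_printoptions(precision=4,suppress=True)
W=np.load("w1.npz")["W"]
f=lambda x,y,z:at("wrist",(150+(x+.5)/2-.5,60+(y+.5)/2-.5),z,W)
for x in((95.5,235),(178.5,235.5),(261,236)):print(f(*x,.074))
wh=f(479,187,.078);print("wheel",wh)
for z in(.09,.101,.115):print("grip",f(464,292,z),np.linalg.norm((f(464,292,z)-wh)[:2]))
for x in((37,186),(313,186),(313,286),(48,286)):print("block",f(*x,.074))
for x in((348,150),):print("plate",f(*x,.082))
```

```text
[0.5117 0.0274 0.074 ]
[ 0.5036 -0.0139  0.074 ]
[ 0.4956 -0.0549  0.074 ]
wheel [ 0.5008 -0.1654  0.078 ]
grip [ 0.4529 -0.1497  0.09  ] 0.05043701543273963
grip [ 0.4572 -0.1481  0.101 ] 0.04695482965060514
grip [ 0.4626 -0.146   0.115 ] 0.04282597526246378
block [0.541  0.0483 0.074 ]
block [ 0.5156 -0.0857  0.074 ]
block [ 0.4645 -0.0754  0.074 ]
block [0.4901 0.0601 0.074 ]
plate [ 0.5306 -0.1059  0.082 ]
```

Call:
{"method": "apply_moves", "body": {"series": [[[-0.25,-0.95,0],0,-0.06],[[-0.25,-0.95,0],0,-0.06],[[-0.25,-0.95,0],0,-0.06]]}}

```text
t: 2.65
eef_pos: [0.4788, 0.0093, 0.2422]
tcp_rot: [0.996, -0.09, -0.0, -0.001]
ft_force: [1.1, -0.5, 0.1]
finger_gap: 0.0401
gripper_force: 0.0
```

Call:
{"method": "apply_moves", "body": {"series": [[[-0.25,-0.95,0],0,-0.06],[[-0.25,-0.95,0],0,-0.06],[[-0.25,-0.95,0],0,-0.06]]}}

```text
t: 2.95
eef_pos: [0.4721, 0.1072, 0.2424]
tcp_rot: [0.996, -0.089, -0.0, -0.001]
ft_force: [0.1, -0.4, -0.1]
finger_gap: 0.0404
gripper_force: 0.0
```

Call:
{"method": "apply_moves", "body": {"series": [[[-0.25,-0.95,0],0,-0.06],[[-0.25,-0.95,0],0,-0.06],[[-0.25,-0.95,0],0,-0.06]]}}

```text
t: 3.25
eef_pos: [0.4654, 0.2048, 0.2425]
tcp_rot: [0.996, -0.09, 0.0, -0.001]
ft_force: [-0.3, -0.2, 0.5]
finger_gap: 0.04
gripper_force: 0.0
```

Call:
{"method": "apply_moves", "body": {"series": [[[-0.25,-0.95,0.8],0,-0.06],[[-0.25,-0.95,0.8],0,-0.06],[[-0.25,-0.95,0.8],0,-0.06],[[-0.25,-0.95,0.8],0,-0.06],[[-0.25,-0.95,0.8],0,-0.06]]}}

```text
t: 3.75
eef_pos: [0.4591, 0.2985, 0.1621]
tcp_rot: [0.996, -0.092, -0.0, 0.001]
ft_force: [-0.1, -0.5, 0.4]
finger_gap: 0.0396
gripper_force: 0.0
```

Run:
```python
from h import *
o=get_obs(); im=get_image("wrist")
np.savez("w2.npz",W=wristW(o),im=im); print(o["eef_pos"],o["tcp_rot"],o["joints"])
c=im[:,:,::-1]; W=wristW(o)
cv2.imwrite("pics/w2.png",cv2.resize(c[0:300,120:520],None,fx=2,fy=2,interpolation=cv2.INTER_CUBIC))
```

```text
[0.4591246  0.29847903 0.16211832] [ 9.95748846e-01 -9.21058495e-02 -7.06297813e-05  8.61755764e-04] [ 4.19190921e-01  2.29456497e-01  1.68893890e+00 -1.52452210e-03
  1.22416434e+00  2.17497910e+00]
```

View pics/w2.png

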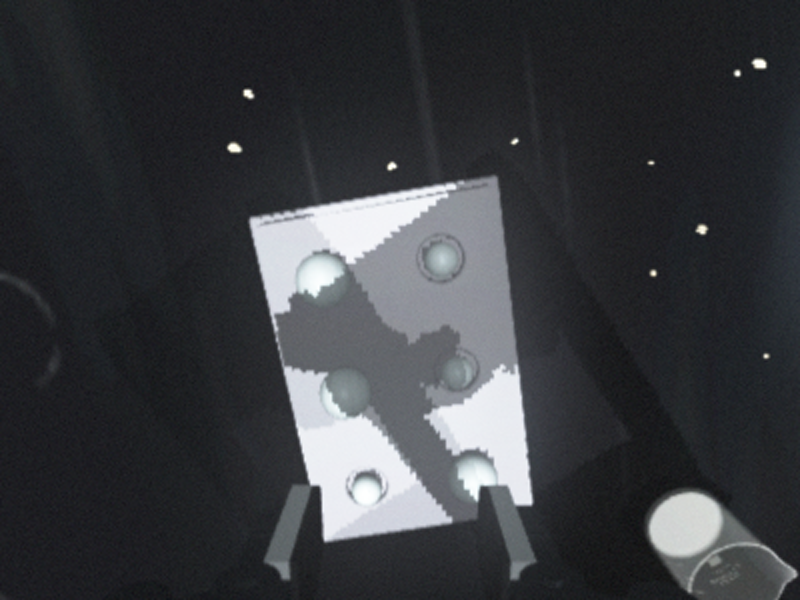

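Large balls appear at (321,279), (345,392), (474,474) in the crop.

Run:
```python
from h import *
np.set_printoptions(precision=4,suppress=True)
W=np.load("w2.npz")["W"]; o=get_obs(); t=o["eef_pos"]; Rm=R.from_quat(o["tcp_rot"]).as_matrix()
f=lambda x,y,z:at("wrist",(120+(x+.5)/2-.5,(y+.5)/2-.5),z,W)
for p in((321,279),(345,392),(474,474)):
    P=f(*p,.026);print("L",P,Rm.T@(P-t))
for p in((441,259),(459,371),(367,488)):print("s",f(*p,.0215))
for P in([.512,.0273],[.5042,-.0137],[.4963,-.0548]): print("well in tool",Rm.T@(np.array(P+[.087])-t))
```

```text
L [0.509  0.3237 0.026 ] [ 0.0436 -0.0338  0.1371]
L [0.4567 0.3243 0.026 ] [-0.0079 -0.0248  0.1371]
L [0.4047 0.272  0.026 ] [-0.0494  0.0362  0.137 ]
s [0.5074 0.2708 0.0215]
s [0.4556 0.271  0.0215]
s [0.4047 0.3248 0.0215]
well in tool [0.1013 0.257  0.0763]
well in tool [0.1011 0.2987 0.0764]
well in tool [0.101  0.3406 0.0764]
```

Call:
{"method": "apply_moves", "body": {"series": [[[-0.08,-0.25,0.9],0,-0.06],[[-0.08,-0.25,0.9],0,-0.06],[[-0.08,-0.25,0.9],0,-0.06],[[-0.08,-0.25,0.9],0,-0.06]]}}

```text
t: 4.2
eef_pos: [0.4559, 0.3254, 0.0731]
tcp_rot: [0.996, -0.092, 0.0, 0.0]
ft_force: [0.2, 0.4, 0.2]
finger_gap: 0.0398
gripper_force: 0.0
```

Call:
{"method": "apply_moves", "body": {"series": [[[0,0,0.2],0,-0.06],[[0,0,0.41],0,-0.06],[[0,0,0.41],0,-0.06],[[0,0,0.41],0,-0.06]]}}

```text
t: 4.6
eef_pos: [0.4571, 0.3268, 0.0341]
tcp_rot: [0.996, -0.092, 0.002, -0.001]
ft_force: [0.4, 0.7, 0.1]
finger_gap: 0.04
gripper_force: 0.0
```

Call:
{"method": "apply_moves", "body": {"series": [[[0,0,0],0,-0.6],[[0,0,0],0,-0.8],[[0,0,0],0,-1],[[0,0,0],0,-1],[[0,0,0],0,-1],[[0,0,0],0,-1]]}}

```text
t: 5.2
eef_pos: [0.4569, 0.3262, 0.0344]
tcp_rot: [0.996, -0.091, 0.002, 0.0]
ft_force: [-1.3, -5.4, 8.0]
finger_gap: 0.0211
gripper_force: 38.8
```

Call:
{"method": "apply_moves", "body": {"series": [[[0,0,0],0,-0.06],[[0,0,0],0,-0.06],[[0,0,0],0,-0.06]]}}

```text
t: 5.5
eef_pos: [0.4552, 0.327, 0.0319]
tcp_rot: [0.996, -0.092, 0.0, -0.0]
ft_force: [0.7, 0.3, -0.8]
finger_gap: 0.0404
gripper_force: 0.0
```

Run:
```python
from h import *
o=get_obs(); im=get_image("wrist");print(o["eef_pos"],o["tcp_rot"])
cv2.imwrite("pics/w3.png",cv2.resize(im[200:400,170:470,::-1],None,fx=2.6,fy=2.6,interpolation=cv2.INTER_CUBIC))
```

```text
[0.45523489 0.32699804 0.03186636] [ 9.95804399e-01 -9.15053816e-02  4.50006809e-04 -4.01368318e-04]
```

View pics/w3.png

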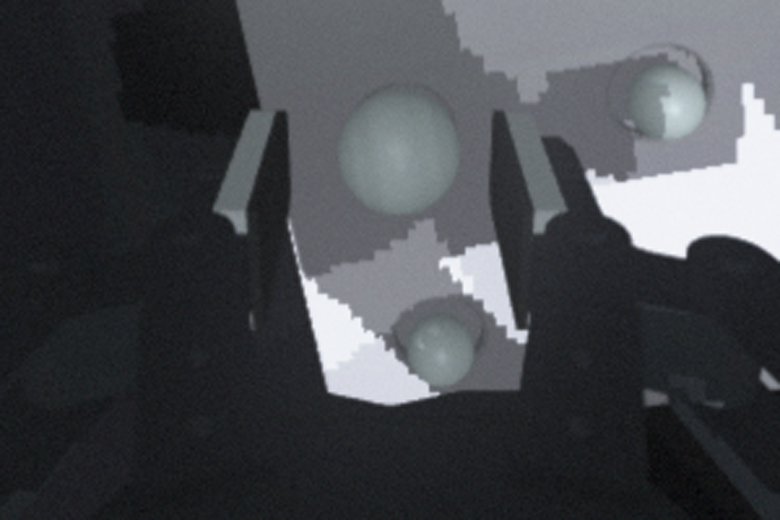

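The ball (400,149 in the crop) is still in its pocket between the fingers (290 and 492).

Run:
```python
from h import *
np.set_printoptions(precision=4,suppress=True)
o=get_obs(); t=o["eef_pos"]; Rm=R.from_quat(o["tcp_rot"]).as_matrix();W=wristW(o)
P=at("wrist",(170+400.5/2.6-.5,200+149.5/2.6-.5),.026,W);print(P,Rm.T@(P-t),t)
for s in(-.02,.02):
  for x in(-.011,.011):
    for z in(0,.011): q=proj("wrist",t+Rm@np.array([x,s,z]),W);print(s,x,z,(q-[170,200])*2.6)
```

```text
[0.4565 0.3247 0.026 ] [0.0018 0.0019 0.0056] [0.455  0.3269 0.0316]
-0.02 -0.011 0 [286.2598 221.6529]
-0.02 -0.011 0.011 [292.7339 190.6942]
-0.02 0.011 0 [281.3741 118.9974]
-0.02 0.011 0.011 [288.4661  93.4789]
0.02 -0.011 0 [493.221  221.4328]
0.02 -0.011 0.011 [486.5527 190.492 ]
0.02 0.011 0 [498.0181 118.7808]
0.02 0.011 0.011 [490.7291  93.28  ]
```

Call:
{"method": "apply_moves", "body": {"series": [[[0.18,0.19,0.02],0,-0.06],[[0.18,0.19,0.05],0,-0.06],[[0.18,0.19,0.05],0,-0.06]]}}

```text
t: 5.85
eef_pos: [0.4715, 0.3054, 0.0277]
tcp_rot: [0.996, -0.092, 0.002, -0.001]
ft_force: [3.1, 1.1, 4.3]
finger_gap: 0.04
gripper_force: 2.6
```

Call:
{"method": "apply_moves", "body": {"series": [[[0,0,0.02],0,-0.06],[[0,0,0.03],0,-0.06],[[0,0,0.03],0,-0.06],[[0,0,0.03],0,-0.06]]}}

```text
t: 6.25
eef_pos: [0.4715, 0.3056, 0.0275]
tcp_rot: [0.996, -0.091, 0.002, -0.0]
ft_force: [-2.2, -2.8, 21.2]
finger_gap: 0.04
gripper_force: 11.0
```

Call:
{"method": "apply_moves", "body": {"series": [[[0,0,0],0,-0.4],[[0,0,0],0,-0.6],[[0,0,0],0,-1],[[0,0,0],0,-1],[[0,0,0],0,-1]]}}

```text
t: 6.75
eef_pos: [0.4743, 0.3071, 0.029]
tcp_rot: [0.996, -0.091, 0.005, -0.002]
ft_force: [0.3, -1.5, 22.5]
finger_gap: 0.0001
gripper_force: 11.4
```

I mis-scaled that sideways shift: 0.18 is 18 mm, and I meant 1.8 mm. I'll lift, reopen and look.

Call:
{"method": "apply_moves", "body": {"series": [[[0,0,-0.4],0,-1],[[-0.18,-0.19,-0.8],0,-0.06],[[-0.18,-0.19,-0.8],0,-0.06],[[-0.18,-0.19,-0.8],0,-0.06],[[-0.18,-0.19,-0.8],0,-0.06]]}}

```text
t: 7.25
eef_pos: [0.4533, 0.3259, 0.1016]
tcp_rot: [0.996, -0.091, -0.002, 0.001]
ft_force: [0.6, 0.2, -0.6]
finger_gap: 0.0402
gripper_force: 0.0
```

Run:
```python
from h import *
o=get_obs(); im=get_image("wrist");np.savez("w4.npz",W=wristW(o),im=im);print(o["eef_pos"],o["tcp_rot"])
cv2.imwrite("pics/w4.png",cv2.resize(im[0:300,120:520,::-1],None,fx=2,fy=2,interpolation=cv2.INTER_CUBIC))
```

```text
[0.45334045 0.32589048 0.10155914] [ 0.99581938 -0.09132412 -0.00151435  0.00117403]
```

View pics/w4.png

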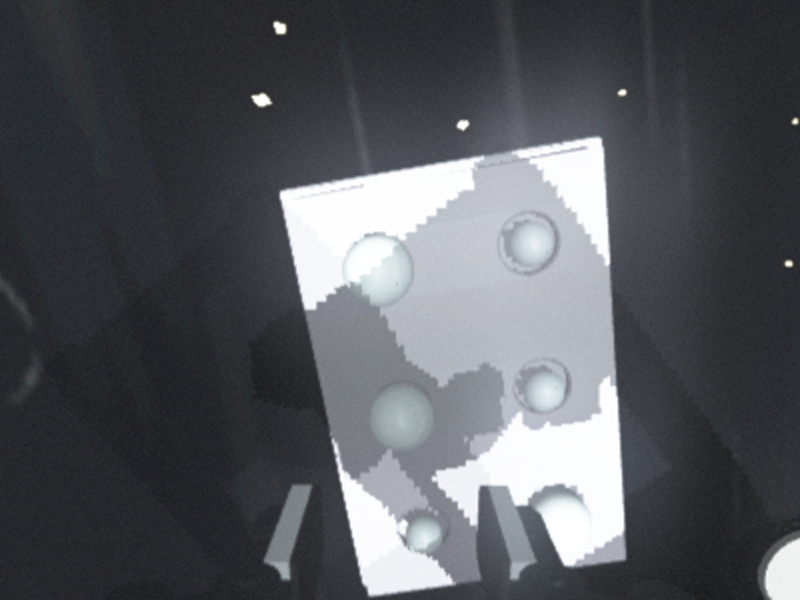

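All six balls are still in their pockets. A is at (378,270) and B at (402,416).

Run:
```python
from h import *
np.set_printoptions(precision=4,suppress=True)
o=get_obs(); t=o["eef_pos"]; Rm=R.from_quat(o["tcp_rot"]).as_matrix();W=np.load("w4.npz")["W"]
print(t,o["tcp_rot"])
for p in((378,270),(402,416),(559,525)):
    P=at("wrist",(120+(p[0]+.5)/2-.5,(p[1]+.5)/2-.5),.026,W);print(P,Rm.T@(P-t))
```

```text
[0.4533 0.3256 0.1012] [ 0.9958 -0.0916 -0.0018  0.0013]
[0.5086 0.3229 0.026 ] [ 0.0551 -0.0076  0.0749]
[0.4559 0.3244 0.026 ] [0.0031 0.0005 0.0751]
[0.4009 0.2731 0.026 ] [-0.0417  0.0609  0.0755]
```

Call:
{"method": "apply_moves", "body": {"series": [[[0.03,0.01,0.4],0,-0.06],[[0.03,0.01,0.66],0,-0.06],[[0.03,0.01,0.66],0,-0.06],[[0.03,0.01,0.66],0,-0.06]]}}

```text
t: 7.7
eef_pos: [0.4565, 0.3242, 0.0357]
tcp_rot: [0.996, -0.092, -0.002, 0.001]
ft_force: [1.0, 0.3, 0.9]
finger_gap: 0.04
gripper_force: 0.0
```

Call:
{"method": "apply_moves", "body": {"series": [[[0,0,0.04],0,-0.06],[[0,0,0.04],0,-0.06]]}}

```text
t: 7.9
eef_pos: [0.4585, 0.3255, 0.0342]
tcp_rot: [0.996, -0.092, 0.001, -0.001]
ft_force: [0.3, -0.4, 0.2]
finger_gap: 0.0402
gripper_force: 0.0
```

Call:
{"method": "apply_moves", "body": {"series": [[[0,0,0.03],0,-0.06],[[0,0,0.03],0,-0.06]]}}

```text
t: 8.1
eef_pos: [0.4579, 0.3253, 0.0307]
tcp_rot: [0.996, -0.092, 0.0, -0.0]
ft_force: [-0.2, -0.2, 0.7]
finger_gap: 0.0402
gripper_force: 0.0
```

Call:
{"method": "apply_moves", "body": {"series": [[[0,0,0.02],0,-0.06],[[0,0,0.02],0,-0.06]]}}

```text
t: 8.3
eef_pos: [0.4575, 0.3251, 0.0282]
tcp_rot: [0.996, -0.091, -0.0, 0.0]
ft_force: [-0.2, 0.1, 0.0]
finger_gap: 0.0406
gripper_force: 0.0
```

Call:
{"method": "apply_moves", "body": {"series": [[[0,0,0],0,-0.4],[[0,0,0],0,-0.6],[[0,0,0],0,-1],[[0,0,0],0,-1],[[0,0,0],0,-1]]}}

```text
t: 8.8
eef_pos: [0.4585, 0.3254, 0.0293]
tcp_rot: [0.996, -0.091, 0.001, -0.0]
ft_force: [-0.4, -0.3, 3.9]
finger_gap: 0.0211
gripper_force: 40.5
```

Call:
{"method": "apply_moves", "body": {"series": [[[0,0,-0.3],0,-1],[[0,0,-0.7],0,-1],[[0,0,-0.7],0,-1],[[0,0,-0.7],0,-1]]}}

```text
t: 9.2
eef_pos: [0.4583, 0.3255, 0.0992]
tcp_rot: [0.996, -0.092, 0.001, -0.001]
ft_force: [0.1, -0.2, -1.5]
finger_gap: 0.0211
gripper_force: 39.2
```

Run:
```python
from h import *
o=get_obs(); im=get_image("wrist");np.savez("w5.npz",W=wristW(o),im=im);print(o["eef_pos"],o["tcp_rot"],o["finger_gap"],o["gripper_force"])
cv2.imwrite("pics/w5.png",cv2.resize(im[150:350,170:470,::-1],None,fx=2.6,fy=2.6,interpolation=cv2.INTER_CUBIC))
```

```text
[0.458289   0.32549212 0.0992431 ] [ 9.95800997e-01 -9.15367294e-02  9.84254906e-04 -6.57239786e-04] 0.021058984264194586 39.21656548976898
```

View pics/w5.png

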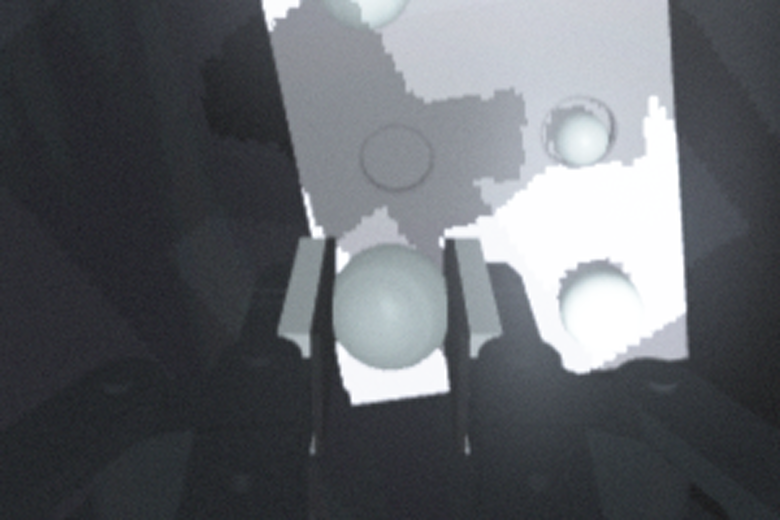

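Ball B is held, centred at (390,306) in the crop with its pocket empty at (397,157).

Run:
```python
from h import *
np.set_printoptions(precision=4,suppress=True)
p=(170+390.5/2.6-.5,150+306.5/2.6-.5)
H=camera_params("wrist")["hand_eye"]
for z in(0,.0025,.005): print(at("wrist",p,z,H))
o=get_obs(); Rm=R.from_quat([.9958,-.0915,0,0]).as_matrix()
for P in([.512,.0273],[.5042,-.0137],[.4963,-.0548]): print("well in tool",Rm.T@(np.array(P+[.088])-o["eef_pos"]))
```

```text
[-0.0008 -0.0001  0.    ]
[-0.0023 -0.0001  0.0025]
[-0.0038 -0.0001  0.005 ]
well in tool [0.1082 0.2826 0.0097]
well in tool [0.108  0.3243 0.0097]
well in tool [0.1077 0.3662 0.0097]
```

Call:
{"method": "apply_moves", "body": {"series": [[[0.27,0.92,-0.3],0,-1],[[0.27,0.92,-0.3],0,-1],[[0.27,0.92,-0.3],0,-1],[[0.27,0.92,-0.3],0,-1]]}}

```text
t: 9.65
eef_pos: [0.4666, 0.2287, 0.1269]
tcp_rot: [0.996, -0.093, -0.001, 0.0]
ft_force: [-0.4, -0.3, -0.9]
finger_gap: 0.0213
gripper_force: 39.4
```

Call:
{"method": "apply_moves", "body": {"series": [[[0.27,0.92,0],0,-1],[[0.27,0.92,0],0,-1],[[0.27,0.92,0],0,-1]]}}

```text
t: 9.95
eef_pos: [0.4766, 0.1314, 0.1266]
tcp_rot: [0.996, -0.093, -0.001, 0.001]
ft_force: [0.2, 0.4, -0.7]
finger_gap: 0.0212
gripper_force: 39.6
```

Call:
{"method": "apply_moves", "body": {"series": [[[0.27,0.92,0],0,-1],[[0.27,0.92,0],0,-1],[[0.27,0.92,0],0,-1]]}}

```text
t: 10.25
eef_pos: [0.4873, 0.0363, 0.1273]
tcp_rot: [0.996, -0.094, -0.001, 0.001]
ft_force: [0.3, 0.9, 0.4]
finger_gap: 0.0215
gripper_force: 39.6
```

Call:
{"method": "apply_moves", "body": {"series": [[[0.27,0.9,0],0,-1],[[0.27,0.9,0],0,-1],[[0.27,0.9,0],0,-1],[[0.27,0.9,0],0,-1],[[0.27,0.9,0],0,-1],[[0.27,0.9,0],0,-1]]}}

```text
t: 10.85
eef_pos: [0.4967, -0.0524, 0.1277]
tcp_rot: [0.996, -0.09, -0.001, -0.0]
ft_force: [-0.9, 0.9, 0.2]
finger_gap: 0.0211
gripper_force: 39.7
```

```bash
cat > rel.py <<'E'
from h import *
import sys
np.set_printoptions(precision=4,suppress=True)
S=[];o=get_obs();t=o["eef_pos"];Rm=R.from_quat([.9958,-.0915,0,0]).as_matrix()
print(t,o["tcp_rot"],o["finger_gap"])
for P in([.512,.0273],[.5042,-.0137],[.4963,-.0548]): print("well",Rm.T@(np.array(P+[.087])-t))
for P in([.5088,.3234],[.4565,.3243],[.4045,.272]): print("ball",Rm.T@(np.array(P+[.0285])-t))
E
python3 rel.py
python3 - <<'E'
from h import *
o=get_obs();im=get_image("wrist")
cv2.imwrite("pics/w6.png",cv2.resize(im[150:350,170:470,::-1],None,fx=2.6,fy=2.6,interpolation=cv2.INTER_CUBIC))
E
```

```text
[ 0.4967 -0.0524  0.1277] [ 0.9959 -0.0903 -0.0007 -0.0004] 0.021088356358434004
well [ 0.0006 -0.0812  0.0407]
well [ 0.0004 -0.0394  0.0407]
well [0.0001 0.0024 0.0407]
ball [-0.0566 -0.3717  0.0992]
ball [-0.1081 -0.3631  0.0992]
ball [-0.1497 -0.3022  0.0992]
```

View pics/w6.png

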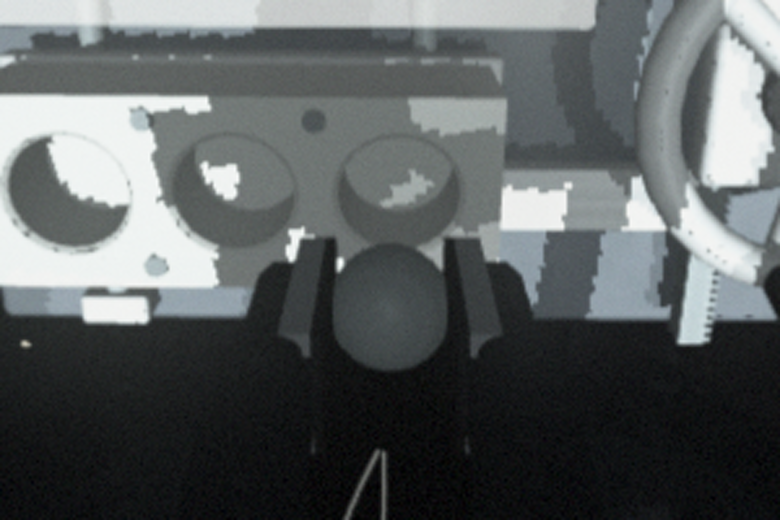

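The wells are at (398,190), (234,190), (70,191), and the held ball is still at (390,306).

Run:
```python
from h import *
np.set_printoptions(precision=4,suppress=True)
H=camera_params("wrist")["hand_eye"]
for q in((398,190),(234,190),(70,191)):
    print(at("wrist",(170+(q[0]+.5)/2.6-.5,150+(q[1]+.5)/2.6-.5),.0537,H))
```

```text
[0.0004 0.002  0.0537]
[ 0.0005 -0.0395  0.0537]
[ 0.0002 -0.0811  0.0537]
```

Call:
{"method": "apply_moves", "body": {"series": [[[0.02,0.02,0.2],0,-1],[[0.02,0.02,0.4],0,-1],[[0.02,0.02,0.4],0,-1],[[0.02,0.02,0.4],0,-1],[[0.02,0.02,0.4],0,-1]]}}

```text
t: 11.4
eef_pos: [0.4992, -0.0564, 0.0891]
tcp_rot: [0.996, -0.091, 0.0, 0.0]
ft_force: [0.7, 0.3, -0.3]
finger_gap: 0.0214
gripper_force: 39.8
```

Call:
{"method": "apply_moves", "body": {"series": [[[0,0,0],0,-0.3],[[0,0,0],0,-0.06],[[0,0,0],0,-0.06],[[0,0,0],0,-0.06]]}}

```text
t: 11.8
eef_pos: [0.4989, -0.0569, 0.0886]
tcp_rot: [0.996, -0.092, 0.0, 0.0]
ft_force: [-0.7, -0.4, -0.2]
finger_gap: 0.0401
gripper_force: 0.0
```

Call:
{"method": "apply_moves", "body": {"series": [[[0,0,-0.4],0,-0.06],[[0,0,-0.4],0,-0.06],[[0,0,-0.4],0,-0.06],[[0,0,-0.4],0,-0.06]]}}

```text
t: 12.2
eef_pos: [0.4981, -0.0566, 0.1276]
tcp_rot: [0.996, -0.092, -0.001, -0.0]
ft_force: [-0.7, -0.5, -0.9]
finger_gap: 0.0399
gripper_force: 0.0
```

```bash
python3 rel.py
python3 - <<'E'
from h import *
im=get_image("wrist")
cv2.imwrite("pics/w7.png",cv2.resize(im[150:350,170:470,::-1],None,fx=2.6,fy=2.6,interpolation=cv2.INTER_CUBIC))
E
```

```text
[ 0.4981 -0.0566  0.1276] [ 0.9958 -0.0916 -0.0007 -0.0001] 0.03994534121560779
well [-0.0016 -0.085   0.0406]
well [-0.0018 -0.0433  0.0406]
well [-0.0021 -0.0014  0.0406]
ball [-0.0587 -0.3756  0.0991]
ball [-0.1103 -0.3669  0.0991]
ball [-0.1519 -0.306   0.0991]
```

View pics/w7.png

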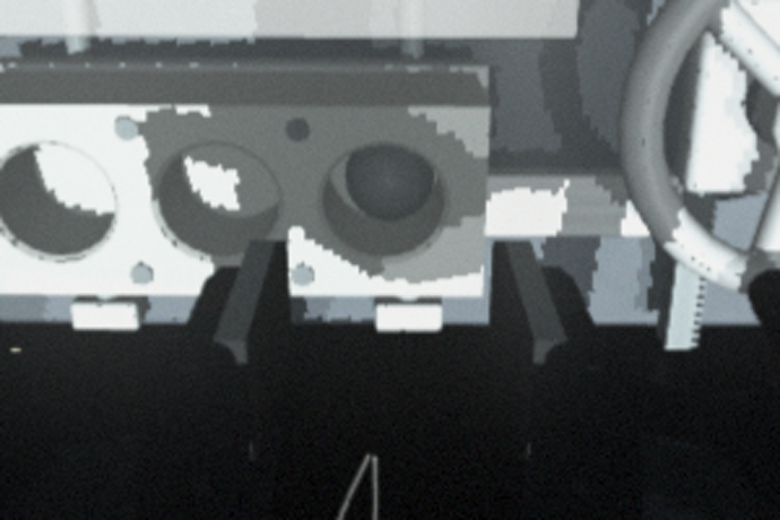

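Ball B sits inside well2, at (390,180) in the crop. The remaining legs can be dead-reckoned from the commanded poses.

Call:
{"method": "apply_moves", "body": {"series": [[[-0.147,-0.941,0],0,-0.06],[[-0.147,-0.941,0],0,-0.06],[[-0.147,-0.941,0],0,-0.06]]}}

```text
t: 12.55
eef_pos: [0.4999, 0.0428, 0.1269]
tcp_rot: [0.996, -0.089, -0.002, -0.001]
ft_force: [1.0, 0.1, -0.2]
finger_gap: 0.0396
gripper_force: 0.0
```

Call:
{"method": "apply_moves", "body": {"series": [[[-0.147,-0.941,0],0,-0.06],[[-0.147,-0.941,0],0,-0.06],[[-0.147,-0.941,0],0,-0.06]]}}

```text
t: 12.85
eef_pos: [0.5032, 0.1375, 0.1274]
tcp_rot: [0.996, -0.089, -0.001, -0.001]
ft_force: [-0.7, -0.7, -0.8]
finger_gap: 0.0398
gripper_force: 0.0
```

Call:
{"method": "apply_moves", "body": {"series": [[[-0.147,-0.941,0],0,-0.06],[[-0.147,-0.941,0],0,-0.06],[[-0.147,-0.941,0],0,-0.06]]}}

```text
t: 13.15
eef_pos: [0.5065, 0.2322, 0.1277]
tcp_rot: [0.996, -0.089, -0.0, -0.001]
ft_force: [0.7, -0.8, -0.1]
finger_gap: 0.0404
gripper_force: 0.0
```

Call:
{"method": "apply_moves", "body": {"series": [[[-0.147,-0.941,0],0,-0.06],[[-0.147,-0.941,0],0,-0.06],[[-0.147,-0.941,0],0,-0.06],[[-0.147,-0.941,0],0,-0.06],[[-0.147,-0.941,0],0,-0.06],[[-0.147,-0.941,0],0,-0.06]]}}

```text
t: 13.75
eef_pos: [0.5096, 0.3221, 0.1278]
tcp_rot: [0.996, -0.093, -0.0, 0.001]
ft_force: [0.5, -0.9, -0.7]
finger_gap: 0.0402
gripper_force: 0.0
```

```bash
python3 rel.py
python3 - <<'E'
from h import *
np.set_printoptions(precision=4,suppress=True)
o=get_obs();im=get_image("wrist");H=camera_params("wrist")["hand_eye"]
q=proj("wrist",[-.0015,0,.1],H);print("expect ball at",q)
g=cv2.medianBlur(cv2.cvtColor(im,cv2.COLOR_RGB2GRAY),5)
c=cv2.HoughCircles(g,cv2.HOUGH_GRADIENT,1,12,param1=80,param2=13,minRadius=8,maxRadius=20)
for u in c[0][:10]: print(u,at("wrist",u[:2],o["eef_pos"][2]-.026,H))
E
```

```text
[0.5096 0.3221 0.1278] [ 0.9957 -0.0925 -0.0005  0.0005] 0.04015246851676172
well [0.0561 0.2894 0.0408]
well [0.0559 0.3311 0.0408]
well [0.0556 0.373  0.0408]
ball [-0.001  -0.0011  0.0993]
ball [-0.0526  0.0075  0.0993]
ball [-0.0942  0.0684  0.0993]
expect ball at [319.667  202.6549]
[318.5 201.5  14.1] [-0.0011 -0.0009  0.1018]
[25.5 77.5 19.4] [ 0.0937 -0.2127  0.1018]
[506.5 316.5  16. ] [-0.1141  0.1734  0.1018]
[375.5 270.5  19.4] [-0.0648  0.0487  0.1018]
[546.5 358.5  17.2] [-0.1644  0.223   0.1018]
[384.5 192.5   9.6] [0.0064 0.052  0.1018]
[408.5 275.5   8.8] [-0.0699  0.0781  0.1018]
```

Call:
{"method": "apply_moves", "body": {"series": [[[0,0,0.4],0,-0.06],[[0,0,0.8],0,-0.06],[[0,0,0.9],0,-0.06],[[0,0,1],0,-0.06],[[0,0,1],0,-0.06],[[0,0,1],0,-0.06]]}}

```text
t: 14.4
eef_pos: [0.5112, 0.3245, 0.03]
tcp_rot: [0.996, -0.092, 0.002, -0.001]
ft_force: [0.1, -0.7, 0.0]
finger_gap: 0.0405
gripper_force: 0.0
```

Call:
{"method": "apply_moves", "body": {"series": [[[0,0,0],0,-0.4],[[0,0,0],0,-0.6],[[0,0,0],0,-1],[[0,0,0],0,-1],[[0,0,0],0,-1]]}}

```text
t: 14.9
eef_pos: [0.5107, 0.3243, 0.0299]
tcp_rot: [0.996, -0.091, 0.001, -0.0]
ft_force: [-0.4, -2.5, 6.9]
finger_gap: 0.0214
gripper_force: 39.0
```

Call:
{"method": "apply_moves", "body": {"series": [[[0,0,-0.3],0,-1],[[0,0,-0.7],0,-1],[[0,0,-1],0,-1],[[0,0,-1],0,-1],[[0,0,-1],0,-1]]}}

```text
t: 15.4
eef_pos: [0.5098, 0.3243, 0.129]
tcp_rot: [0.996, -0.091, 0.001, -0.0]
ft_force: [-0.1, 0.2, -0.6]
finger_gap: 0.0213
gripper_force: 39.3
```

Ball A is held. I'll carry it to above well1 and check before releasing.

Call:
{"method": "apply_moves", "body": {"series": [[[0.147,0.836,0],0,-1],[[0.147,0.836,0],0,-1],[[0.147,0.836,0],0,-1]]}}

```text
t: 15.7
eef_pos: [0.5065, 0.2352, 0.1253]
tcp_rot: [0.996, -0.093, -0.003, 0.002]
ft_force: [-0.2, 0.1, -0.7]
finger_gap: 0.0211
gripper_force: 39.4
```

Call:
{"method": "apply_moves", "body": {"series": [[[0.147,0.836,0],0,-1],[[0.147,0.836,0],0,-1],[[0.147,0.836,0],0,-1]]}}

```text
t: 16.0
eef_pos: [0.5064, 0.1513, 0.1262]
tcp_rot: [0.996, -0.094, -0.002, 0.001]
ft_force: [-0.4, 0.4, -0.6]
finger_gap: 0.0213
gripper_force: 39.6
```

Call:
{"method": "apply_moves", "body": {"series": [[[0.147,0.836,0],0,-1],[[0.147,0.836,0],0,-1],[[0.147,0.836,0],0,-1]]}}

```text
t: 16.3
eef_pos: [0.5065, 0.0672, 0.1269]
tcp_rot: [0.996, -0.093, -0.001, 0.0]
ft_force: [-1.0, 0.1, -0.7]
finger_gap: 0.021
gripper_force: 39.6
```

Call:
{"method": "apply_moves", "body": {"series": [[[0.147,0.836,0],0,-1],[[0.147,0.836,0],0,-1],[[0.147,0.836,0],0,-1],[[0.147,0.836,0],0,-1],[[0.147,0.836,0],0,-1],[[0.147,0.836,0],0,-1]]}}

```text
t: 16.9
eef_pos: [0.5062, -0.0139, 0.1278]
tcp_rot: [0.996, -0.091, -0.0, -0.0]
ft_force: [-0.5, -0.1, -0.8]
finger_gap: 0.0215
gripper_force: 39.7
```

```bash
python3 rel.py
cat > circ.py <<'E'
from h import *
np.set_printoptions(precision=4,suppress=True)
o=get_obs();im=get_image("wrist");H=camera_params("wrist")["hand_eye"]
g=cv2.medianBlur(cv2.cvtColor(im,cv2.COLOR_RGB2GRAY),3)
c=cv2.HoughCircles(g,cv2.HOUGH_GRADIENT,1,10,param1=80,param2=12,minRadius=13,maxRadius=27)
if c is not None:
  for u in c[0][:14]: print(u,"at .074",at("wrist",u[:2],o["eef_pos"][2]-.074,H),"held",at("wrist",u[:2],.002,H))
E
python3 circ.py
```

```text
[ 0.5062 -0.0139  0.1278] [ 0.9959 -0.0905 -0.0005 -0.0003] 0.021454988483839924
well [-0.0018 -0.0415  0.0408]
well [-0.002   0.0002  0.0408]
well [-0.0022  0.0421  0.0408]
ball [-0.0589 -0.3321  0.0993]
ball [-0.1105 -0.3234  0.0993]
ball [-0.1521 -0.2625  0.0993]
[320.5 266.5  24.1] at .074 [-0.0323  0.0005  0.0538] held [-0.0015  0.0003  0.002 ]
[381.5 225.5  23. ] at .074 [-0.0016  0.0408  0.0538] held [0.0206 0.0294 0.002 ]
[561.5 201.5  25.2] at .074 [0.015  0.1568 0.0538] held [0.0326 0.1132 0.002 ]
[256.5 223.5  24. ] at .074 [-0.0001 -0.0417  0.0538] held [ 0.0217 -0.0301  0.002 ]
[319.5 226.5  22.9] at .074 [-0.0023 -0.0002  0.0538] held [ 0.0202 -0.0002  0.002 ]
[319.5 212.5  20.4] at .074 [ 0.0076 -0.0002  0.0538] held [ 0.0273 -0.0002  0.002 ]
[ 23.5 237.5  23. ] at .074 [-0.0104 -0.2005  0.0538] held [ 0.0143 -0.1448  0.002 ]
[506.5 228.5  23. ] at .074 [-0.004   0.1243  0.0538] held [0.0189 0.0897 0.002 ]
[552.5 222.5  24.1] at .074 [0.0003 0.1544 0.0538] held [0.022  0.1114 0.002 ]
[591.5 161.5  16.3] at .074 [0.0413 0.1695 0.0538] held [0.0516 0.1223 0.002 ]
[529.5 233.5  23. ] at .074 [-0.0077  0.1406  0.0538] held [0.0163 0.1014 0.002 ]
[519.5 222.5  22.9] at .074 [0.0003 0.1322 0.0538] held [0.022  0.0954 0.002 ]
[527.5 152.5  23. ] at .074 [0.0468 0.1278 0.0538] held [0.0556 0.0922 0.002 ]
[584.5 206.5  17.4] at .074 [0.0115 0.173  0.0538] held [0.0301 0.1248 0.002 ]
```

The held ball is within 1 mm of well1's axis. I'll place it, then go for C.

Call:
{"method": "apply_moves", "body": {"series": [[[0,0,0.2],0,-1],[[0,0,0.4],0,-1],[[0,0,0.4],0,-1],[[0,0,0.4],0,-1],[[0,0,0.4],0,-1]]}}

```text
t: 17.45
eef_pos: [0.5069, -0.0152, 0.0891]
tcp_rot: [0.996, -0.091, 0.0, 0.0]
ft_force: [-0.3, -0.2, 0.0]
finger_gap: 0.021
gripper_force: 39.8
```

Call:
{"method": "apply_moves", "body": {"series": [[[0,0,0],0,-0.3],[[0,0,0],0,-0.06],[[0,0,0],0,-0.06],[[0,0,0],0,-0.06]]}}

```text
t: 17.85
eef_pos: [0.5065, -0.0155, 0.0886]
tcp_rot: [0.996, -0.092, 0.0, 0.0]
ft_force: [0.8, -0.8, -0.2]
finger_gap: 0.0399
gripper_force: 0.0
```

Call:
{"method": "apply_moves", "body": {"series": [[[0,0,-0.4],0,-0.06],[[0,0,-0.4],0,-0.06],[[0,0,-0.4],0,-0.06],[[0,0,-0.4],0,-0.06]]}}

```text
t: 18.25
eef_pos: [0.5057, -0.0153, 0.1276]
tcp_rot: [0.996, -0.092, -0.001, -0.0]
ft_force: [0.2, -0.1, 0.4]
finger_gap: 0.0399
gripper_force: 0.0
```

```bash
python3 circ.py
```

```text
[383.5 226.5  22.9] at .074 [-0.0023  0.0421  0.0536] held [0.0201 0.0304 0.002 ]
[254.5 223.5  24.1] at .074 [-0.     -0.0429  0.0536] held [ 0.0217 -0.0311  0.002 ]
[316.5 227.5  22.9] at .074 [-0.0029 -0.0021  0.0536] held [ 0.0196 -0.0016  0.002 ]
[558.5 198.5  25.2] at .074 [0.0171 0.1542 0.0536] held [0.0341 0.1114 0.002 ]
[317.5 211.5  21.7] at .074 [ 0.0084 -0.0015  0.0536] held [ 0.0278 -0.0011  0.002 ]
[519.5 221.5  24.1] at .074 [0.0011 0.1319 0.0536] held [0.0226 0.0953 0.002 ]
[587.5 162.5  23. ] at .074 [0.0407 0.1669 0.0536] held [0.0511 0.1206 0.002 ]
[551.5 227.5  24. ] at .074 [-0.0032  0.1544  0.0536] held [0.0194 0.1115 0.002 ]
[ 24.5 235.5  25.2] at .074 [-0.0088 -0.1991  0.0536] held [ 0.0154 -0.144   0.002 ]
[528.5 230.5  23. ] at .074 [-0.0054  0.1393  0.0536] held [0.0179 0.1006 0.002 ]
[475.5 188.5  21.6] at .074 [0.0238 0.0991 0.0536] held [0.039  0.0715 0.002 ]
[373.5 211.5  21.6] at .074 [0.0083 0.0349 0.0536] held [0.0278 0.0252 0.002 ]
[574.5 200.5  19.4] at .074 [0.0157 0.165  0.0536] held [0.0331 0.1192 0.002 ]
[508.5 198.5  26.4] at .074 [0.0171 0.1215 0.0536] held [0.0341 0.0878 0.002 ]
```

Call:
{"method": "apply_moves", "body": {"series": [[[-0.51,-0.887,0],0,-0.06],[[-0.51,-0.887,0],0,-0.06],[[-0.51,-0.887,0],0,-0.06],[[-0.51,-0.887,0],0,-0.06]]}}

```text
t: 18.7
eef_pos: [0.4712, 0.082, 0.1273]
tcp_rot: [0.996, -0.09, -0.001, 0.0]
ft_force: [-0.6, -1.4, -0.7]
finger_gap: 0.0401
gripper_force: 0.0
```

Call:
{"method": "apply_moves", "body": {"series": [[[-0.51,-0.887,0],0,-0.06],[[-0.51,-0.887,0],0,-0.06],[[-0.51,-0.887,0],0,-0.06],[[-0.51,-0.887,0],0,-0.06]]}}

```text
t: 19.1
eef_pos: [0.4385, 0.1774, 0.1279]
tcp_rot: [0.996, -0.091, -0.0, 0.0]
ft_force: [0.0, -0.3, 0.1]
finger_gap: 0.0403
gripper_force: 0.0
```

Call:
{"method": "apply_moves", "body": {"series": [[[-0.51,-0.887,0],0,-0.06],[[-0.51,-0.887,0],0,-0.06],[[-0.51,-0.887,0],0,-0.06],[[-0.51,-0.887,0],0,-0.06],[[-0.51,-0.887,0],0,-0.06],[[-0.51,-0.887,0],0,-0.06]]}}

```text
t: 19.7
eef_pos: [0.4055, 0.2723, 0.1281]
tcp_rot: [0.996, -0.093, 0.0, 0.0]
ft_force: [0.5, -0.8, -0.0]
finger_gap: 0.0405
gripper_force: 0.0
```

```bash
python3 rel.py
python3 - <<'E'
from h import *
np.set_printoptions(precision=4,suppress=True)
o=get_obs();im=get_image("wrist");H=camera_params("wrist")["hand_eye"]
print(proj("wrist",[-.0015,0,.1],H))
g=cv2.medianBlur(cv2.cvtColor(im,cv2.COLOR_RGB2GRAY),3)
c=cv2.HoughCircles(g,cv2.HOUGH_GRADIENT,1,12,param1=80,param2=12,minRadius=7,maxRadius=20)
for u in c[0][:20]:
  P=at("wrist",u[:2],o["eef_pos"][2]-.026,H)
  if abs(P[1])<.12 and abs(P[0])<.15: print(u,P)
E
```

```text
[0.4055 0.2723 0.1281] [ 0.9957 -0.093   0.      0.0003] 0.040477067978267764
well [0.1494 0.2215 0.0411]
well [0.1492 0.2632 0.0411]
well [0.1489 0.3051 0.0411]
ball [ 0.0923 -0.069   0.0996]
ball [ 0.0407 -0.0604  0.0996]
ball [-0.0009  0.0005  0.0996]
[319.6669 202.6556]
[318.5 202.5  13.4] [-0.0021 -0.0009  0.1021]
[446.5 235.5  19.4] [-0.0316  0.1068  0.1021]
[228.5  80.5  14.5] [ 0.0907 -0.0655  0.1021]
[244.5 147.5  14.4] [ 0.0425 -0.0576  0.1021]
[298.5  65.5  14.1] [ 0.1006 -0.0149  0.1021]
[258.5 209.5   9.4] [-0.0081 -0.05    0.1021]
[306.5 134.5  11.4] [ 0.0523 -0.0099  0.1021]
[343.5 193.5  13.2] [0.0055 0.0191 0.1021]
[343.5 209.5  10.3] [-0.0082  0.0195  0.1021]
```

C is centred between the fingers, so I'll grab it and carry it to well0.

Call:
{"method": "apply_moves", "body": {"series": [[[0,0,0.4],0,-0.06],[[0,0,0.8],0,-0.06],[[0,0,0.9],0,-0.06],[[0,0,1],0,-0.06],[[0,0,1],0,-0.06],[[0,0,1],0,-0.06]]}}

```text
t: 20.35
eef_pos: [0.4061, 0.2745, 0.0296]
tcp_rot: [0.996, -0.092, 0.001, -0.001]
ft_force: [0.5, 0.1, 1.0]
finger_gap: 0.0401
gripper_force: 0.0
```

Call:
{"method": "apply_moves", "body": {"series": [[[0,0,0],0,-0.4],[[0,0,0],0,-0.6],[[0,0,0],0,-1],[[0,0,0],0,-1],[[0,0,0],0,-1]]}}

```text
t: 20.85
eef_pos: [0.4056, 0.2744, 0.0295]
tcp_rot: [0.996, -0.091, 0.001, -0.0]
ft_force: [-0.3, -1.7, 7.2]
finger_gap: 0.0214
gripper_force: 39.0
```

Call:
{"method": "apply_moves", "body": {"series": [[[0,0,-0.3],0,-1],[[0,0,-0.7],0,-1],[[0,0,-1],0,-1],[[0,0,-1],0,-1],[[0,0,-1],0,-1]]}}

```text
t: 21.35
eef_pos: [0.4046, 0.2743, 0.1288]
tcp_rot: [0.996, -0.091, 0.001, -0.0]
ft_force: [-0.6, -0.3, -1.6]
finger_gap: 0.021
gripper_force: 39.3
```

Call:
{"method": "apply_moves", "body": {"series": [[[0.51,0.747,0],0,-1],[[0.51,0.747,0],0,-1],[[0.51,0.747,0],0,-1],[[0.51,0.747,0],0,-1]]}}

```text
t: 21.75
eef_pos: [0.4397, 0.1904, 0.1264]
tcp_rot: [0.996, -0.093, -0.002, 0.0]
ft_force: [-0.3, 0.1, 0.0]
finger_gap: 0.0216
gripper_force: 39.5
```

Call:
{"method": "apply_moves", "body": {"series": [[[0.51,0.747,0],0,-1],[[0.51,0.747,0],0,-1],[[0.51,0.747,0],0,-1],[[0.51,0.747,0],0,-1]]}}

```text
t: 22.15
eef_pos: [0.4766, 0.109, 0.1272]
tcp_rot: [0.996, -0.092, -0.001, -0.0]
ft_force: [0.5, -0.2, -1.1]
finger_gap: 0.0214
gripper_force: 39.6
```

Call:
{"method": "apply_moves", "body": {"series": [[[0.51,0.747,0],0,-1],[[0.51,0.747,0],0,-1],[[0.51,0.747,0],0,-1],[[0.51,0.747,0],0,-1],[[0.51,0.747,0],0,-1],[[0.51,0.747,0],0,-1]]}}

```text
t: 22.75
eef_pos: [0.513, 0.0276, 0.1278]
tcp_rot: [0.996, -0.09, -0.001, -0.0]
ft_force: [0.4, 0.0, -0.2]
finger_gap: 0.0211
gripper_force: 39.6
```

```bash
python3 rel.py; python3 circ.py
```

```text
[0.513  0.0276 0.1278] [ 0.9959 -0.0904 -0.0007 -0.0002] 0.021145914444463527
well [-0.0009  0.0004  0.0408]
well [-0.0011  0.0422  0.0408]
well [-0.0014  0.084   0.0408]
ball [-0.058  -0.2901  0.0993]
ball [-0.1096 -0.2815  0.0993]
ball [-0.1512 -0.2206  0.0993]
[319.5 266.5  24.1] at .074 [-0.0323 -0.0002  0.0538] held [-0.0015 -0.0002  0.002 ]
[319.5 210.5  21.3] at .074 [ 0.009  -0.0002  0.0538] held [ 0.0283 -0.0002  0.002 ]
[384.5 227.5  24.1] at .074 [-0.0031  0.0428  0.0538] held [0.0196 0.0309 0.002 ]
[446.5 225.5  21.8] at .074 [-0.0017  0.0838  0.0538] held [0.0206 0.0605 0.002 ]
[ 69.5 234.5  25.2] at .074 [-0.0081 -0.1681  0.0538] held [ 0.0159 -0.1215  0.002 ]
[319.5 225.5  21.8] at .074 [-0.0016 -0.0002  0.0538] held [ 0.0207 -0.0002  0.002 ]
[106.5 328.5  25.2] at .074 [-0.0853 -0.16    0.0538] held [-0.0398 -0.1156  0.002 ]
[624.5 200.5  23. ] at .074 [0.0156 0.1985 0.0538] held [0.0331 0.1432 0.002 ]
[612.5 221.5  25.2] at .074 [0.0009 0.1948 0.0538] held [0.0224 0.1406 0.002 ]
[586.5 225.5  23. ] at .074 [-0.002   0.1779  0.0538] held [0.0204 0.1284 0.002 ]
[381.5 213.5  18.5] at .074 [0.0069 0.0402 0.0538] held [0.0267 0.029  0.002 ]
[598.5 191.5  20.5] at .074 [0.0217 0.1794 0.0538] held [0.0375 0.1295 0.002 ]
[533.5 263.5  19.4] at .074 [-0.0304  0.1483  0.0538] held [-0.0002  0.107   0.002 ]
[442.5 214.5  18.3] at .074 [0.0061 0.0802 0.0538] held [0.0262 0.0579 0.002 ]
```

Call:
{"method": "apply_moves", "body": {"series": [[[0,0,0.2],0,-1],[[0,0,0.4],0,-1],[[0,0,0.4],0,-1],[[0,0,0.4],0,-1],[[0,0,0.4],0,-1]]}}

```text
t: 23.3
eef_pos: [0.5144, 0.0261, 0.0891]
tcp_rot: [0.996, -0.091, 0.0, 0.0]
ft_force: [-0.1, -0.2, -0.8]
finger_gap: 0.0211
gripper_force: 39.7
```

Call:
{"method": "apply_moves", "body": {"series": [[[0,0,0],0,-0.3],[[0,0,0],0,-0.06],[[0,0,0],0,-0.06],[[0,0,0],0,-0.06]]}}

```text
t: 23.7
eef_pos: [0.5142, 0.0258, 0.0886]
tcp_rot: [0.996, -0.092, 0.0, -0.0]
ft_force: [-0.2, 0.0, -0.1]
finger_gap: 0.0395
gripper_force: 0.0
```

Call:
{"method": "apply_moves", "body": {"series": [[[0,0,-0.4],0,-0.06],[[0,0,-0.8],0,-0.06],[[0,0,-0.8],0,-0.06],[[0,0,-0.8],0,-0.06],[[0,0,-0.8],0,-0.06]]}}

```text
t: 24.2
eef_pos: [0.5131, 0.0259, 0.1672]
tcp_rot: [0.996, -0.092, -0.001, -0.0]
ft_force: [-0.4, 0.8, -0.2]
finger_gap: 0.04
gripper_force: 0.0
```

```bash
python3 rel.py; python3 circ.py
python3 - <<'E'
from h import *
o=get_obs();im=get_image("wrist");W=wristW(o)
np.savez("w8.npz",W=W,im=im)
for P in([.512,.0273],[.5042,-.0137],[.4963,-.0548]): print("ball in well expect",proj("wrist",P+[.062],W),"mouth",proj("wrist",P+[.074],W))
E
```

```text
[0.5131 0.0259 0.1672] [ 0.9958 -0.0916 -0.0011 -0.    ] 0.039993110124563344
well [-0.0013 -0.0011  0.0802]
well [-0.0015  0.0406  0.0802]
well [-0.0018  0.0824  0.0802]
ball [-0.0584 -0.2917  0.1387]
ball [-0.11   -0.2831  0.1387]
ball [-0.1516 -0.2222  0.1387]
[316.5 205.5  19.6] at .074 [-0.0015 -0.0025  0.0932] held [ 0.0308 -0.0016  0.002 ]
[577.5 188.5  25.2] at .074 [0.0122 0.2    0.0932] held [0.0389 0.1191 0.002 ]
[372.5 207.5  20.5] at .074 [-0.0032  0.0414  0.0932] held [0.0298 0.0246 0.002 ]
[27.5 73.5 26.4] at .074 [ 0.0957 -0.2027  0.0932] held [ 0.0887 -0.1209  0.002 ]
[424.5 205.5  18.2] at .074 [-0.0016  0.0821  0.0932] held [0.0307 0.0489 0.002 ]
[527.5 181.5  26.4] at .074 [0.0178 0.1595 0.0932] held [0.0423 0.095  0.002 ]
[574.5 208.5  26.4] at .074 [-0.0043  0.2019  0.0932] held [0.0291 0.1203 0.002 ]
[537.5 208.5  25.2] at .074 [-0.0043  0.1721  0.0932] held [0.0291 0.1025 0.002 ]
[12.5 73.5 26.4] at .074 [ 0.0958 -0.2133  0.0932] held [ 0.0888 -0.1272  0.002 ]
[569.5 182.5  23. ] at .074 [0.017  0.1925 0.0932] held [0.0418 0.1146 0.002 ]
[593.5 156.5  26.4] at .074 [0.0372 0.2058 0.0932] held [0.0539 0.1226 0.002 ]
[121.5 306.5  25.2] at .074 [-0.096  -0.175   0.0932] held [-0.0255 -0.1044  0.002 ]
[515.5 191.5  25.2] at .074 [0.0098 0.1518 0.0932] held [0.0375 0.0904 0.002 ]
[521.5 171.5  25.2] at .074 [0.0257 0.1533 0.0932] held [0.047  0.0913 0.002 ]
ball in well expect [318.20167616 199.76712124] mouth [318.15142478 204.67823668]
ball in well expect [369.25538183 199.93981654] mouth [371.64180832 204.85552801]
ball in well expect [420.29987946 200.20257401] mouth [425.10929439 205.12266794]
```

Call:
{"method": "apply_moves", "body": {"series": [[[-0.112,0.91,0],0,0.4],[[-0.112,0.91,0],0,0.4],[[-0.112,0.91,0],0,0.4],[[-0.112,0.91,0],0,0.4]]}}

```text
t: 24.7
eef_pos: [0.4856, -0.0619, 0.1672]
tcp_rot: [0.996, -0.093, -0.001, -0.001]
ft_force: [-0.2, 0.2, 0.5]
finger_gap: 0.0599
gripper_force: 0.0
```

Call:
{"method": "apply_moves", "body": {"series": [[[-0.112,0.91,0],0,0.4],[[-0.112,0.91,0],0,0.4],[[-0.112,0.91,0],0,0.4],[[-0.112,0.91,0],0,0.4],[[-0.112,0.91,0],0,0.4],[[-0.112,0.91,0],0,0.4]]}}

```text
t: 25.3
eef_pos: [0.4592, -0.1474, 0.168]
tcp_rot: [0.996, -0.09, -0.0, -0.0]
ft_force: [-1.0, 0.2, -0.5]
finger_gap: 0.0598
gripper_force: 0.0
```

Run:
```python
from h import *
np.set_printoptions(precision=4,suppress=True)
o=get_obs();im=get_image("wrist");W=wristW(o);np.savez("w9.npz",W=W,im=im,t=o["eef_pos"])
print(o["eef_pos"],o["tcp_rot"])
q0=proj("wrist",[.4583,-.148,.079],W);q1=proj("wrist",[.4583,-.148,.119],W);w=proj("wrist",[.500,-.1654,.078],W);print("grip expect",q0,q1,"wheel",w)
g=cv2.cvtColor(im,cv2.COLOR_RGB2GRAY)
u,v=q1.astype(int)
for r in range(v-32,v+40,3): print(r,*[f"{x:3d}" for x in g[r,u-42:u+43:3]])
```

```text
[ 0.4592 -0.1474  0.168 ] [ 0.9959 -0.0903 -0.0002 -0.0003]
grip expect [320.6633 206.3166] [320.887  227.2414] wheel [333.9018 148.6408]
195 123 121 236 117 111 122 121 120 112 103  98  92  85  88 107 119 108  96  99  99  98  95  98  94  97  95  94 102 108
198 103 114 222 228 109 107 118 124 121 116 111 105  98  95 112 121 110  95 100  99  98  94  95  95  90 104 108 113 120
201  75  76 154 151 152 109 105 115 122 119 118 115 113 109 109 113 104  93  92  96  95  99 101 106 109 119 121 121 120
204  75 140 157 153 152 150 132 107 107 116 121 126 107  44  38  35  67 115 110 109 115 117 113 120 120 122 123 118 114
207  74 129 153 153 153 151 179 177 135 107 106 112  35  34  35  32  36 116 124 124 125 126 122 122 117 112 110 104 103
210  73 151 155 154 152 152 180 183 183 181 134  71  32  32  35  29  34  37 121 118 111 112 112 113 103 105 142 171 174
213  88 157 154 149 151 177 184 182 183 185 169  43  32  29  31  33  29  29  96 102 104 115 121 144 177 179 178 181 127
216 145 153 155 153 152 179 182 179 181 185 150  29  29  33  30  32  29  31 113 177 181 179 176 180 178 178 178 160 220
21
[... 1217 characters left out ...]
  26  25  24  23  28  23  25  25  22  21  20  25  34  21  23  28  24  22  25  25  20  24  24  24  32
252  30  25  24  26  26  26  23  22  26  24  21  26  23  19  18  15  26  21  19  28  24  26  26  19  24  26  23  27  31
255  29  24  27  24  26  26  24  23  24  22  24  21  25  15  19  20  24  21  21  21  22  19  25  19  24  25  23  25  26
258  27  24  26  21  23  20  23  22  21  23  20  22  21  16  23  22  20  23  17  22  24  24  23  20  24  23  23  26  26
261  25  25  25  27  21  23  21  20  21  22  24  20  21  18  16  22  21  18  21  19  16  21  19  17  12  27  19  26  29
264  25  24  22  26  23  19  20  26  23  22  18  23  18  25  16  19  18  24  18  21  16  27  19  13  18  19  21  26  21
```

The grip is centred between the open fingers in y, with its blob at columns 311–331. I'll close on it, work out the circle steps and check the balls in the last wells picture.

Call:
{"method": "apply_moves", "body": {"series": [[[-0.015,0,0.3],0,0.4],[[-0.015,0,0.6],0,0.4],[[-0.015,0,0.7],0,0.4],[[-0.015,0,0.7],0,0.4],[[-0.015,0,0.7],0,0.4]]}}

```text
t: 25.85
eef_pos: [0.4582, -0.1487, 0.0991]
tcp_rot: [0.996, -0.091, 0.001, 0.0]
ft_force: [1.0, -0.0, 0.4]
finger_gap: 0.06
gripper_force: 0.0
```

Call:
{"method": "apply_moves", "body": {"series": [[[0,0,0],0,0],[[0,0,0],0,-0.4],[[0,0,0],0,-1],[[0,0,0],0,-1],[[0,0,0],0,-1],[[0,0,0],0,-1]], "grip_force": 35}}

```text
t: 26.45
eef_pos: [0.4581, -0.1489, 0.0994]
tcp_rot: [0.996, -0.092, 0.001, 0.0]
ft_force: [-1.4, 2.0, 5.7]
finger_gap: 0.0147
gripper_force: 34.2
```

Run:
```python
from h import *
np.set_printoptions(precision=3,suppress=True)
o=get_obs();print(o["eef_pos"],o["finger_gap"],o["ft_force"])
Rm=R.from_quat([.9958,-.0915,0,0]).as_matrix()
v=Rm.T@(o["eef_pos"]-np.array([.500,-.1654,o["eef_pos"][2]]));print(v,np.linalg.norm(v),np.degrees(np.arctan2(v[1],v[0])))
f=np.radians(192)
for a in range(15,181,15): print(a,round(.45*(np.cos(f+np.radians(a))-np.cos(f)),3),round(.45*(np.sin(f+np.radians(a))-np.sin(f)),3))
im=np.load("w8.npz")["im"];g=cv2.cvtColor(im,cv2.COLOR_RGB2GRAY)
c=cv2.HoughCircles(cv2.medianBlur(g[175:235,290:450],3),cv2.HOUGH_GRADIENT,1,8,param1=60,param2=8,minRadius=12,maxRadius=17)
print(c[0][:8]+[290,175,0])
```

```text
[ 0.458 -0.149  0.099] 0.01471711258166451 [-1.416  2.009  5.681]
[-0.044 -0.009  0.   ] 0.045046533577062745 -169.07253398530892
15 0.039 -0.111
30 0.106 -0.208
45 0.195 -0.284
60 0.301 -0.334
75 0.417 -0.356
90 0.534 -0.347
105 0.644 -0.307
120 0.741 -0.241
135 0.818 -0.152
150 0.868 -0.045
165 0.89 0.07
180 0.88 0.187
[[316.5 197.5  16.4]
 [427.5 204.5  16.4]
 [370.5 198.5  14.1]
 [377.5 204.5  15.2]
 [367.5 207.5  16.4]
 [420.5 196.5  15.2]
 [320.5 205.5  16.4]
 [419.5 208.5  15.2]]
```

All three balls show at their expected in-well positions, and the grip is held 45 mm from the axis. I'll start winding.

Call:
{"method": "apply_moves", "body": {"series": [[[0.039,-0.111,0],0,-1],[[0.106,-0.208,0],0,-1],[[0.195,-0.284,0],0,-1],[[0.195,-0.284,0],0,-1]]}}

```text
t: 26.85
eef_pos: [0.4827, -0.1237, 0.0994]
tcp_rot: [0.996, -0.091, 0.0, -0.0]
ft_force: [-1.3, 3.7, 6.2]
finger_gap: 0.0156
gripper_force: 34.9
```

Call:
{"method": "apply_moves", "body": {"series": [[[0.106,-0.05,0],0,-1],[[0.222,-0.072,0],0,-1],[[0.339,-0.063,0],0,-1],[[0.449,-0.023,0],0,-1],[[0.546,0.043,0],0,-1],[[0.623,0.132,0],0,-1],[[0.673,0.239,0],0,-1],[[0.695,0.354,0],0,-1],[[0.685,0.471,0],0,-1]]}}

```text
t: 27.75
eef_pos: [0.5416, -0.1826, 0.0994]
tcp_rot: [0.996, -0.091, 0.001, -0.001]
ft_force: [-1.6, 5.4, 7.2]
finger_gap: 0.0148
gripper_force: 34.9
```

Call:
{"method": "apply_moves", "body": {"series": [[[-0.039,0.111,0],0,-1],[[-0.106,0.208,0],0,-1],[[-0.195,0.284,0],0,-1],[[-0.301,0.334,0],0,-1],[[-0.417,0.356,0],0,-1],[[-0.534,0.347,0],0,-1],[[-0.644,0.307,0],0,-1],[[-0.741,0.241,0],0,-1],[[-0.818,0.152,0],0,-1],[[-0.868,0.045,0],0,-1],[[-0.89,-0.07,0],0,-1],[[-0.88,-0.187,0],0,-1]]}}

```text
t: 28.95
eef_pos: [0.4579, -0.1491, 0.0994]
tcp_rot: [0.996, -0.091, 0.001, 0.001]
ft_force: [0.7, -5.2, 5.7]
finger_gap: 0.0152
gripper_force: 34.9
```

Call:
{"method": "apply_moves", "body": {"series": [[[0.039,-0.111,0],0,-1],[[0.106,-0.208,0],0,-1],[[0.195,-0.284,0],0,-1],[[0.195,-0.284,0],0,-1]]}}

```text
t: 29.35
eef_pos: [0.4831, -0.1234, 0.0994]
tcp_rot: [0.996, -0.091, 0.001, 0.0]
ft_force: [1.2, -0.7, 7.1]
finger_gap: 0.0151
gripper_force: 35.1
```

```bash
cat > ang.py <<'E'
from h import *
o=get_obs();Rm=R.from_quat([.9958,-.0915,0,0]).as_matrix()
v=Rm.T@(o["eef_pos"]-np.array([.500,-.1654,o["eef_pos"][2]]));print(o["t"],v,np.linalg.norm(v[:2]),"angle from start",(np.degrees(np.arctan2(v[1],v[0]))-192)%360,o["ft_force"],o["finger_gap"])
E
python3 ang.py
```

```text
29.35 [-0.02430308 -0.03816047  0.        ] 0.04524224822580103 angle from start 45.50835603071289 [ 1.20449552 -0.67505588  7.1331034 ] 0.01511057439149847
```

Call:
{"method": "apply_moves", "body": {"series": [[[0.106,-0.05,0],0,-1],[[0.222,-0.072,0],0,-1],[[0.339,-0.063,0],0,-1],[[0.339,-0.063,0],0,-1]]}}

```text
t: 29.75
eef_pos: [0.5174, -0.1236, 0.0994]
tcp_rot: [0.996, -0.091, 0.0, -0.0]
ft_force: [0.7, -0.2, 8.3]
finger_gap: 0.0146
gripper_force: 35.2
```

Call:
{"method": "apply_moves", "body": {"series": [[[0.055,0.017,0],0,-1],[[0.11,0.04,0],0,-1],[[0.11,0.04,0],0,-1]]}}

```text
t: 30.05
eef_pos: [0.5266, -0.1289, 0.0993]
tcp_rot: [0.996, -0.091, -0.0, -0.001]
ft_force: [-1.2, 1.3, 10.0]
finger_gap: 0.0153
gripper_force: 35.3
```

```bash
python3 ang.py
```

```text
30.05 [ 0.01951076 -0.0407273   0.        ] 0.04515952833166408 angle from start 103.5971503760349 [-1.20169027  1.33188597  9.96776228] 0.015259520917522517
```

Call:
{"method": "apply_moves", "body": {"series": [[[0.05,0.031,0],0,-1],[[0.097,0.066,0],0,-1],[[0.097,0.066,0],0,-1]]}}

```text
t: 30.35
eef_pos: [0.535, -0.137, 0.0993]
tcp_rot: [0.996, -0.091, -0.0, -0.001]
ft_force: [-0.2, 1.4, 9.6]
finger_gap: 0.0151
gripper_force: 35.3
```

```bash
python3 ang.py
```

```text
30.35 [ 0.02926942 -0.03433383  0.        ] 0.045116634044911196 angle from start 118.44742826387767 [-0.21717049  1.40589463  9.56402507] 0.015064460502543436
```

Call:
{"method": "apply_moves", "body": {"series": [[[0.041,0.043,0],0,-1],[[0.077,0.089,0],0,-1],[[0.077,0.089,0],0,-1]]}}

```text
t: 30.65
eef_pos: [0.5412, -0.1471, 0.0994]
tcp_rot: [0.996, -0.091, 0.0, -0.001]
ft_force: [1.0, 2.3, 9.0]
finger_gap: 0.0147
gripper_force: 35.3
```

```bash
python3 ang.py
```

```text
30.65 [ 0.03718632 -0.02552424  0.        ] 0.04510331575948205 angle from start 133.53477112234 [1.03941322 2.31394545 8.98242999] 0.014708650975721103
```

Call:
{"method": "apply_moves", "body": {"series": [[[0.028,0.053,0],0,-1],[[0.05,0.107,0],0,-1],[[0.05,0.107,0],0,-1]]}}

```text
t: 30.95
eef_pos: [0.5445, -0.1585, 0.0994]
tcp_rot: [0.996, -0.092, 0.0, -0.001]
ft_force: [1.9, 1.9, 8.3]
finger_gap: 0.0151
gripper_force: 35.2
```

```bash
python3 ang.py
```

```text
30.95 [ 0.04247739 -0.0148703   0.        ] 0.045005046041252945 angle from start 148.70608662763001 [1.86980872 1.8541616  8.32234181] 0.015055992134758495
```

Call:
{"method": "apply_moves", "body": {"series": [[[0.015,0.057,0],0,-1],[[0.022,0.115,0],0,-1],[[0.022,0.115,0],0,-1]]}}

```text
t: 31.25
eef_pos: [0.5447, -0.1704, 0.0994]
tcp_rot: [0.996, -0.092, 0.001, -0.001]
ft_force: [1.5, 1.4, 7.0]
finger_gap: 0.0148
gripper_force: 35.1
```

```bash
python3 ang.py
```

```text
31.25 [ 0.04484007 -0.003232    0.        ] 0.04495639627296255 angle from start 163.87734427463712 [1.46020455 1.35982114 6.96776963] 0.014810391856306487
```

Call:
{"method": "apply_moves", "body": {"series": [[[-0.001,0.059,0],0,-1],[[-0.01,0.117,0],0,-1],[[-0.01,0.117,0],0,-1]]}}

```text
t: 31.55
eef_pos: [0.544, -0.1736, 0.0994]
tcp_rot: [0.996, -0.092, 0.003, -0.009]
ft_force: [10.3, 23.9, 8.3]
finger_gap: 0.0152
gripper_force: 36.2
```

```bash
python3 ang.py
```

```text
31.55 [4.47642142e-02 7.43530283e-05 0.00000000e+00] 0.04476427597597348 angle from start 168.09516777789617 [10.31052622 23.85398429  8.28351814] 0.01524321044226084
```

The force jumped to 24 N at 528°, so the carriage is on its stops. I'll ease the load, let go and lift away.

Call:
{"method": "apply_moves", "body": {"series": [[[0,0,0],0,-1],[[0,0,0],0,-1],[[0,-0.03,0],0,-1],[[0,-0.06,0],0,-1],[[0,-0.06,0],0,-1]]}}

```text
t: 32.05
eef_pos: [0.5443, -0.1722, 0.0994]
tcp_rot: [0.996, -0.091, 0.002, -0.004]
ft_force: [6.4, 10.1, 6.2]
finger_gap: 0.015
gripper_force: 35.5
```

Call:
{"method": "apply_moves", "body": {"series": [[[0,0,0],0,-0.3],[[0,0,0],0,0],[[0,0,0],0,0],[[0,0,0],0,0]]}}

```text
t: 32.45
eef_pos: [0.5407, -0.177, 0.0975]
tcp_rot: [0.996, -0.092, -0.001, -0.0]
ft_force: [-0.6, -1.1, 0.6]
finger_gap: 0.0426
gripper_force: 0.0
```

Call:
{"method": "apply_moves", "body": {"series": [[[0,0,-0.3],0,0],[[0,0,-0.7],0,0],[[0,0,-1],0,0],[[0,0,-1],0,0],[[0,0,-1],0,0]]}}

```text
t: 32.95
eef_pos: [0.5416, -0.1777, 0.1988]
tcp_rot: [0.996, -0.092, 0.0, 0.0]
ft_force: [0.2, 0.3, -0.7]
finger_gap: 0.0422
gripper_force: 0.0
```

Run:
```python
from h import *
np.set_printoptions(precision=4,suppress=True)
o=get_obs();im=get_image("wrist");W=wristW(o);np.savez("w10.npz",im=im,W=W);print(o["t"],o["eef_pos"],o["ft_force"])
ym=np.array([.187,.982]);xm=np.array([.982,-.187]);w1=np.array([.5042,-.0137])
# dark blob of the grip
q=proj("wrist",[.545,-.174,.101],W);print("grip expect",q)
g=cv2.cvtColor(im,cv2.COLOR_RGB2GRAY)
n,l,s,c=cv2.connectedComponentsWithStats(((g<45)*255).astype(np.uint8))
for i in range(1,n):
  if 200<s[i,4]<2500 and np.linalg.norm(c[i]-q)<60: print(s[i],c[i],at("wrist",c[i],.101,W))
# top camera: profile of block front edge along mill x (through middle well), at z=.074
T=get_image("top");gt=cv2.cvtColor(T,cv2.COLOR_RGB2GRAY);cv2.imwrite("pics/top9.png",T[:,:,::-1])
g0=cv2.cvtColor(cv2.imread("pics/top0.png"),cv2.COLOR_BGR2GRAY)
for name,G in(("start",g0),("now",gt)):
  for yy in(.021,-.021):
    r=[]
    for d in np.arange(-.045,.075,.004):
      P=w1+xm*d+ym*yy;u,v=proj("top",[P[0],P[1],.074]);r.append(int(cv2.getRectSubPix(G,(1,1),(float(u),float(v)))[0,0]))
    print(name,r)
```

```text
32.95 [ 0.5416 -0.1777  0.1988] [ 0.1759  0.3185 -0.7423]
grip expect [314.3192 198.7285]
[302 189  20  27 370] [311.4    201.5568] [ 0.5431 -0.1713  0.101 ]
start [205, 205, 206, 202, 213, 228, 252, 252, 253, 253, 253, 253, 253, 253, 253, 252, 245, 246, 236, 213, 212, 197, 141, 203, 233, 232, 232, 233, 232, 233]
start [206, 206, 208, 203, 187, 225, 252, 250, 253, 253, 253, 253, 253, 253, 253, 253, 252, 252, 237, 212, 215, 197, 107, 199, 233, 233, 232, 233, 233, 233]
now [178, 178, 178, 176, 179, 179, 179, 182, 185, 185, 191, 212, 210, 213, 218, 217, 218, 218, 218, 218, 215, 177, 145, 217, 242, 242, 245, 245, 245, 244]
now [177, 179, 180, 204, 212, 210, 208, 210, 213, 213, 213, 214, 215, 212, 217, 218, 218, 216, 213, 207, 190, 164, 161, 208, 244, 242, 244, 246, 245, 245]
```

```bash
python3 -c "
from rig import *
print(close_job())"
```

```text
the job is handed in; nothing more can be done
None
```

I put the three large balls in the wells, left the small balls in the tray, wound the carriage clockwise until it stopped hard at about 9.2 rad (listed home: about 9.4), and handed the job in at about 33 s. The judge's verdict was not shown.

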